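# Put the stirrer couplings away in the case with the turn catch

### The job

Put all the steel shaft couplings lying on the bench away in the grey fittings case. Its sliding cover may or may not be held by the turn catch, which you cannot see until you try it: if it will not move, turn the catch's round knob about a quarter turn and try again. Slide the cover fully open, lay every coupling in the well while the cover is open, then slide the cover fully shut, leaving the other things on the bench where they are.

Things in the scene. Friction and masses are not known exactly. Their poses are not given: they have to be found in the camera images.
- case: grey metal case fixed to the bench, x -200 to 162 mm, 132 mm wide (y), rim 52 mm high; origin on the bench. The +x part is an open well, the -x part a solid deck. A sliding aluminium cover runs on top (underside 53, upper face 59 mm above the bench). On its +y side stands the catch housing: x 19 to 89, y 67 to 125 mm, 62 mm high. Its yaw is within 0.2 rad of 0
- cover (a joint): sliding cover, m: 0 shut over the well (start), 0.193 fully open over the deck; opening slides it along the case's -x. Takes about 2 N, stays where left. A narrow tab of it, 37 mm out from the case's +y side and 53 to 59 mm up, runs into the catch housing and travels with it. While the hidden catch holds it, it gives only 3 mm and stops dead; pulling harder does not help
- cover_grip (a point): centre of the black grip bar upright on the cover: 16 mm thick along the case's x, 70 mm long along its y, 59 to 95 mm above the bench (this point at 77 mm). Axes as the case's. With the cover shut it is at case x +100 mm, y 0
- catch_top (a point): centre of the top, 100 mm up, of the catch's black knob: plain, round, 46 mm across, 34 mm tall, axis vertical; this point does not turn with it. No mark, stop or click shows if the catch holds. It turns either way with 0.05 N m: it holds the cover over 1.05 rad of each half turn, is free over the rest; if held, 1.2 to 1.5 rad either way frees it; if free, turning may lock it
- well_floor (a point): centre of the well's floor, 10 mm above the bench (case x +57.5 mm, y 0); axes as the case's. The well measures inside 193 mm (case x) by 116 mm (case y) and 42 mm deep to the rim, with plain upright walls 8 mm thick
- coupling0_mid (a point): centre of a steel shaft coupling (3 or 4 of the four are there): a dog-bone 90 mm long along its y, two end blocks 26 mm wide, 22 mm long, 26 mm high, joined by a waist 14 mm wide (x), 46 mm long (y), 20 mm high (3 to 23 mm above the underside). z is up, this centre 13 mm above the underside; 0.11 to 0.23 kg. Lies flat on the bench beside the case, any yaw
- coupling1_mid (a point): centre of a steel shaft coupling (3 or 4 of the four are there): a dog-bone 90 mm long along its y, two end blocks 26 mm wide, 22 mm long, 26 mm high, joined by a waist 14 mm wide (x), 46 mm long (y), 20 mm high (3 to 23 mm above the underside). z is up, this centre 13 mm above the underside; 0.11 to 0.23 kg. Lies flat on the bench beside the case, any yaw
- coupling2_mid (a point): centre of a steel shaft coupling (3 or 4 of the four are there): a dog-bone 90 mm long along its y, two end blocks 26 mm wide, 22 mm long, 26 mm high, joined by a waist 14 mm wide (x), 46 mm long (y), 20 mm high (3 to 23 mm above the underside). z is up, this centre 13 mm above the underside; 0.11 to 0.23 kg. Lies flat on the bench beside the case, any yaw
- coupling3_mid (a point): centre of a steel shaft coupling (3 or 4 of the four are there): a dog-bone 90 mm long along its y, two end blocks 26 mm wide, 22 mm long, 26 mm high, joined by a waist 14 mm wide (x), 46 mm long (y), 20 mm high (3 to 23 mm above the underside). z is up, this centre 13 mm above the underside; 0.11 to 0.23 kg. Lies flat on the bench beside the case, any yaw
- bottle: bystander, to be left alone: white plastic bottle, 70 mm across, 150 mm high; origin in its underside
- jar: bystander, to be left alone: amber jar, 60 mm across, 65 mm high; origin in its underside
- stopper: bystander, to be left alone: plastic stopper, 44 mm across, 42 mm high; origin in its underside
- bung: bystander, to be left alone: wide plastic stopper, 52 mm across, 36 mm high; origin in its underside
Not all that is in view belongs to the job. What is shaped like the part that bears coupling3_mid but black is not meant.

How it is judged (in metres and radians):
On the way, in this order (a step that is already met when the one before it is completed fails the run):
1. the cover is slid fully open (value of joint cover above 0.175 m), for 0.2 s.
2. every coupling present lies in the well, with the cover still open (x of coupling0_mid in the frame of case between -0.039 and 0.154 m and y of coupling0_mid in the frame of case between -0.058 and 0.058 m and z of coupling0_mid in the frame of case between 0.008 and 0.042 m and x of coupling1_mid in the frame of case between -0.039 and 0.154 m and y of coupling1_mid in the frame of case between -0.058 and 0.058 m and z of coupling1_mid in the frame of case between 0.008 and 0.042 m and x of coupling2_mid in the frame of case between -0.039 and 0.154 m and y of coupling2_mid in the frame of case between -0.058 and 0.058 m and z of coupling2_mid in the frame of case between 0.008 and 0.042 m and x of coupling3_mid in the frame of case between -0.039 and 0.154 m and y of coupling3_mid in the frame of case between -0.058 and 0.058 m and z of coupling3_mid in the frame of case between 0.008 and 0.042 m and value of joint cover above 0.15 m), for 0.3 s.
At the end, for the whole second after the job is handed in: every coupling present lies in the well of the case (its centre within the inner walls and under the cover) and the cover is shut to within 6 mm (x of coupling0_mid in the frame of case between -0.039 and 0.154 m and y of coupling0_mid in the frame of case between -0.058 and 0.058 m and z of coupling0_mid in the frame of case between 0.008 and 0.042 m and x of coupling1_mid in the frame of case between -0.039 and 0.154 m and y of coupling1_mid in the frame of case between -0.058 and 0.058 m and z of coupling1_mid in the frame of case between 0.008 and 0.042 m and x of coupling2_mid in the frame of case between -0.039 and 0.154 m and y of coupling2_mid in the frame of case between -0.058 and 0.058 m and z of coupling2_mid in the frame of case between 0.008 and 0.042 m and x of coupling3_mid in the frame of case between -0.039 and 0.154 m and y of coupling3_mid in the frame of case between -0.058 and 0.058 m and z of coupling3_mid in the frame of case between 0.008 and 0.042 m and value of joint cover below 0.006 m); the robot touches nothing.
It fails at once if one of the other things on the bench is shoved more than 5 cm aside (distance of any of bottle, jar, stopper, bung from where it was at the start of the episode above 0.05 m).
It fails at once if one of the standing bystanders is knocked over (angle between any of bottle, jar, stopper, bung's own z axis and vertical above 0.6 rad).
Of coupling0, coupling1, coupling2, coupling3 only 3 to 4 are there at a start; the rules pass over those that are not, and their reading is None.
At some moment in a run one of coupling0, coupling1, coupling2, coupling3 may be knocked a few centimetres aside while the robot is not near it.
Once in a run the grip may slacken for a moment while it holds something.
It also fails if it takes over 210 s, if anything falls off the work surface, if the arm or the gripper's body presses on something with over 40 N, if the wrist force passes 120 N, or if a joint passes its speed limit or range.

### The arm

A 6-joint arm with a two-finger parallel gripper is mounted at the origin on the work surface. World frame = base frame: x ahead of the robot, y to its left, z up, the work surface at z = 0. Lengths are in mm, angles in degrees, forces in N, time in s.
With the tool pointing down it reaches from about 350 to 850 mm from the base axis. Payload 8.1 kg.
Tool frame: the origin (TCP) lies midway between the tips of the shut fingers; the grasp point (between the pads) lies 19 mm behind it; z points along the fingers, x is the direction in which the jaws open and shut, and the axes are right-handed (so a half turn about z gives the same grasp; the last joint's range is limited). The gripper opens to 85 mm and grips with 20 to 120 N. Pads are 22 mm wide; open, the fingers measure 114 mm over their backs; the gripper's body (76 mm by 85 mm) begins 54 mm behind the grasp point. The pads swing forward as they close: fully open they stand 13 mm farther back than shut.
Start: joints at [-70.096, 7.471, 85.268, -0, 87.261, -4.893], TCP at [251.668, -544.673, 231.292] pointing down, gripper open.
Joint ranges: [-169.43, 169.43], [-51.17, 129.36], [1.28, 143.12], [-76.62, 256.62], [0, 156.53], [-152.29, 152.29]. Speed limits (degrees/s): [136.94, 136.94, 159.86, 180, 180, 180].

### API

Orientations are given as [roll, pitch, yaw] about the fixed x, y, z axes, in that order (R = Rz(yaw) Ry(pitch) Rx(roll)).
In Python, from bench import monitor, cams, r gives the robot as it stands.
- The arm moves only by the tool jog_arm, never from a script. Its arguments are lists of equal length, an entry for each row: "offset": the shift along the tool's x, y, z in mm, a list of three; "delta_rot": the turn, a rotation vector about the tool's x, y, z in degrees, a list of three; "jaw": the opening in per cent of the stroke, from 0 (shut) to 100 (fully open). In form: {"offset": [[x, y, z], ...], "delta_rot": [[rx, ry, rz], ...], "jaw": [jaw, ...]}. A call has 1 to 20 rows; each row shifts and turns the pose as measured when the row begins, along the tool's axes as they then stand; what a row does not reach is not made up. A row lasts 1/10 s, in which the tool goes at most 50 mm and 8.59 degrees, less where a joint would pass 70% of its speed; a pose out of reach is approached as far as the arm can. A call is refused whole if a number of a shift passes 50 or a number of a turn 8.59, either way. A call with a gripper value outside its range is refused whole. The fingers move at their own pace and stop on an object; "newtons" is the grip in N (left out, the last holds). Time passes only in rows, so rows that do not move let the fingers close. It gives the time, the measured TCP pose, the force and the opening at its end, in the units of the state.
- monitor.sense(): the state, without advancing time (a new reading comes with each control period).
- cams.snapshot(name): name is "side" or "top"; returns (picture, depth): 400x640x3 uint8, red, green, blue; 400x640 float32, mm along the optical axis (not along the pixel's ray), 0 where there is no reading.
- cams.camera_model(name): a dict with "K" (3x3 intrinsics, pixels), "k1" (the pictures are not rectified: a ray, as slopes to the right and down, at radius r is drawn at 1 + k1 r^2 times it, then the intrinsics apply), "camera_from_world" (4x4, takes a point from world to camera coordinates). Camera axes: x right, y down, z forward; pixel columns grow to the right and rows downward; lengths in mm; the calibration is good to about 2 mm. A picture is of the moment at which its call begins. camera_model takes no time and is no camera call.
- r.hand_in(): hands the job in, once; it reports no verdict.
The state is a dict: "time": time; "joint_pos": joint angles; "qd": joint speeds; "joint_efforts": joint torques, N m; "tool_pos": TCP position; "tcp_rot": TCP orientation; "ft_force": force on the tool from outside, world axes, zero at the start; "wrist_torque": the same for the moment, N m; "finger_gap": finger opening in mm.
Only numpy, scipy, OpenCV 4.12 (cv2) and the standard library are available. Lean on these libraries where they do the work, as an engineer would, in place of code of your own. Each camera call takes 0.05 s, during which the arm holds its last target.

## Working session

There is one attempt and no reset: what is moved stays moved. The work goes in short steps, Python scripts to look and compute and a tool call to move; the robot and the scene stay as the last step left them, time stands still between calls to the robot, and variables do not carry over. Pictures are saved under pics/ and viewed, and the job is handed in when it is done.

Besides the shell and the picture viewer there is one more tool, called after ">>>" by a JSON object that holds its "api" and its "payload". jog_arm: Moves the arm, as the interface text tells. Its arguments: {"type":"object","properties":{"offset":{"type":"array","items":{"type":"array","items":{"type":"number"}}},"delta_rot":{"type":"array","items":{"type":"array","items":{"type":"number"}}},"jaw":{"type":"array","items":{"type":"number"}},"newtons":{"type":"number"}},"required":["offset","delta_rot","jaw"]}

```bash
ls; mkdir -p pics
python3 - <<'E'
from bench import monitor,cams,r
import cv2,numpy as np
print(monitor.sense())
for n in("side","top"):
    p,d=cams.snapshot(n)
    cv2.imwrite(f"pics/{n}0.png",p[:,:,::-1]); np.save(f"pics/{n}0d.npy",d)
    m=cams.camera_model(n); print(n,m)
E
```

```text
pics
{'time': 0.0, 'joint_pos': array([-7.00959212e+01,  7.51314706e+00,  8.53289189e+01,  5.73630846e-05,
        8.72609265e+01, -4.89374050e+00]), 'qd': array([-0.01366741,  0.01899747,  0.0279138 , -0.09449157,  0.06560074,
        0.06203565]), 'joint_efforts': array([-1.24058803e-03, -5.69409835e+01, -5.00546622e+01, -3.64448370e-04,
        1.50090567e-02, -1.78849660e-05]), 'tool_pos': array([ 251.48047723, -544.16084397,  230.2683204 ]), 'tcp_rot': array([-1.79991157e+02,  1.02612175e-01, -6.52021756e+01]), 'ft_force': array([-0.06188699,  0.19059251, -0.19386333]), 'wrist_torque': array([ 0.00400504, -0.00766552,  0.07713247]), 'finger_gap': 85.16649368762995}
side {'K': array([[504.71275553,   0.        , 328.63146239],
       [  0.        , 504.71275553, 203.02888314],
       [  0.        ,   0.        ,   1.        ]]), 'k1': -0.1508397231873908, 'camera_from_world': array([[-7.60247533e-01, -6.49436995e-01,  1.59774058e-02,
         3.58534521e+02],
       [-5.13462798e-01,  5.85642349e-01, -6.27199326e-01,
         2.99347212e+02],
       [ 3.97969400e-01, -4.85030544e-01, -7.78694888e-01,
         1.12935169e+03],
       [ 0.00000000e+00,  0.00000000e+00,  0.00000000e+00,
         1.00000000e+00]])}
top {'K': array([[402.55115813,   0.        , 317.1271759 ],
       [  0.        , 402.55115813, 196.97465892],
       [  0.        ,   0.        ,   1.        ]]), 'k1': -0.007531344855731486, 'camera_from_world': array([[ 1.45677477e-01, -9.89325707e-01,  3.56630747e-03,
        -5.09131535e+01],
       [-9.68776770e-01, -1.43380804e-01, -2.02270894e-01,
         5.14865012e+02],
       [ 2.00623135e-01,  2.60113576e-02, -9.79323117e-01,
         1.14801645e+03],
       [ 0.00000000e+00,  0.00000000e+00,  0.00000000e+00,
         1.00000000e+00]])}
```

View pics/top0.png

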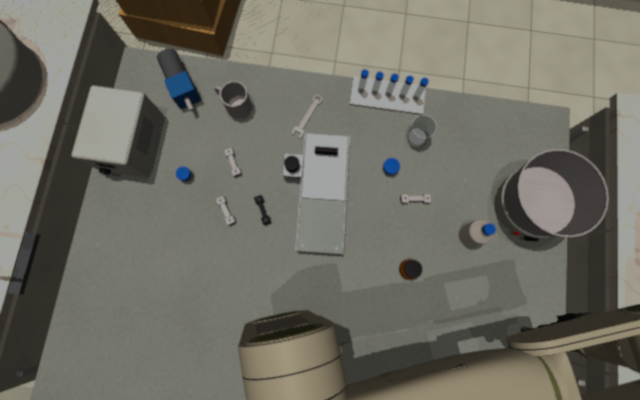

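View pics/side0.png

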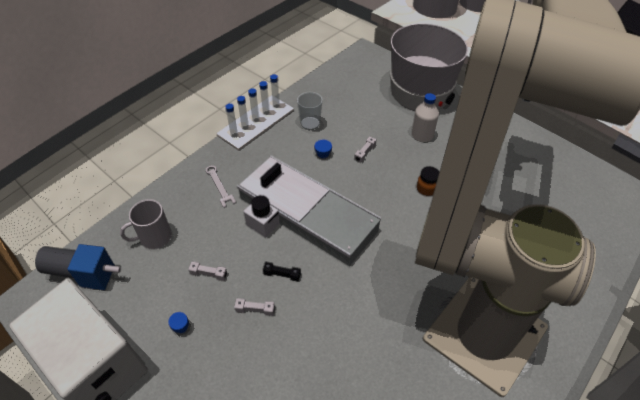

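Top view: steel couplings at (233,162), (226,210) and (416,199), with the black decoy at (262,209). The case has its grip bar at (326,151) and the knob at (291,163). The wrench at (307,116) is not a coupling either. A fourth coupling could be hidden under the arm. I'll measure next.

```bash
cat > h.py <<'E'
import numpy as np,cv2
from bench import monitor,cams,r
def rays(n,uv):
    m=cams.camera_model(n);K=m["K"];T=np.array(m["camera_from_world"])
    uv=np.atleast_2d(np.float64(uv))
    D=np.array([m["k1"],0,0,0.])
    xy=cv2.undistortPoints(uv[:,None,:],K,D)[:,0]
    d=np.c_[xy,np.ones(len(xy))]@T[:3,:3]
    o=-T[:3,:3].T@T[:3,3]
    return o,d
def onz(n,uv,z):
    o,d=rays(n,uv); s=(z-o[2])/d[:,2]
    return o+d*s[:,None]
def proj(n,P):
    m=cams.camera_model(n);T=np.array(m["camera_from_world"])
    rv,_=cv2.Rodrigues(T[:3,:3])
    return cv2.projectPoints(np.float64(np.atleast_2d(P)),rv,T[:3,3],m["K"],np.array([m["k1"],0,0,0.]))[0][:,0]
def snap(n,tag):
    p,d=cams.snapshot(n); cv2.imwrite(f"pics/{n}{tag}.png",p[:,:,::-1]); np.save(f"pics/{n}{tag}d.npy",d); return p,d
def load(n,tag):
    return cv2.imread(f"pics/{n}{tag}.png")[:,:,::-1],np.load(f"pics/{n}{tag}d.npy")
def cloud(n,d,step=1):
    v,u=np.mgrid[0:400:step,0:640:step]; u=u.ravel();v=v.ravel()
    o,dr=rays(n,np.c_[u,v]); z=d[v,u]
    return (o+dr*z[:,None]).reshape(400//step,640//step,3)
def crop(n,tag,c,w,out,k=5):
    p,_=load(n,tag);x,y=c
    q=p[max(0,y-w):y+w,max(0,x-w):x+w]
    cv2.imwrite(out,cv2.resize(q,None,fx=k,fy=k,interpolation=cv2.INTER_CUBIC)[:,:,::-1])
E
python3 - <<'E'
from h import *
for n in("top","side"):
    p,d=load(n,"0"); C=cloud(n,d); g=p.astype(int)
    h=C[...,2]
    print(n,"bench z",np.median(h[(abs(h)<15)]))
    m=((h>6)&(h<45)&(d>0)).astype(np.uint8)
    k,l,s,c=cv2.connectedComponentsWithStats(m)
    for i in range(1,k):
        if 60<s[i,4]<3000:
            q=l==i; P=C[q]; 
            if abs(P[:,1].mean())<700: print(c[i].round(),s[i,4],P.mean(0).round(),"zmax",np.percentile(P[:,2],95).round(),np.median(g[q],0))
for n,c,w,k in(("top",(300,180),95,4),("side",(280,230),110,4)):
    crop(n,"0",c,w,f"pics/c_{n}.png",k if n=="top" else 2)
E
```

```text
top bench z 0.8103065154411979
[387.  97.] 1708 [ 887. -151.   14.] zmax 28.0 [157.5 159.  157. ]
[234.  97.] 160 [811. 338.  22.] zmax 43.0 [52. 48. 47.]
[195. 100.] 67 [781. 460.  25.] zmax 43.0 [10. 21. 35.]
[307. 117.] 213 [783.  98.   9.] zmax 13.0 [148. 141. 137.]
[241. 113.] 133 [757. 304.  26.] zmax 43.0 [49. 46. 44.]
[149. 150.] 442 [594. 568.  27.] zmax 43.0 [47. 46. 41.]
[423. 129.] 135 [ 788. -273.   25.] zmax 43.0 [79. 81. 76.]
[414. 141.] 79 [ 744. -250.   26.] zmax 44.0 [90. 92. 90.]
[233. 161.] 206 [596. 302.  24.] zmax 30.0 [145.5 140.5 137. ]
[392. 165.] 229 [ 653. -187.   36.] zmax 41.0 [ 18.  74. 143.]
[183. 174.] 150 [532. 439.  40.] zmax 45.0 [ 18.5  74.  142. ]
[506. 215.] 246 [ 549. -547.   28.] zmax 43.0 [46. 45. 41.]
[416. 198.] 219 [ 564. -273.   24.] zmax 31.0 [145. 139. 135.]
[226. 210.] 225 [443. 295.  24.] zmax 30.0 [145. 142. 139.]
[262. 209.] 214 [461. 184.  24.] zmax 29.0 [41. 40. 39.]
[463. 236.] 107 [ 469. -424.   26.] zmax 43.0 [65. 61. 55.]
[404. 269.] 96 [ 344. -258.   32.] zmax 43.0 [67.  36.  10.5]
side bench z 0.7740371288807637
[19. 10.] 360
[... 488 characters left out ...]
87.] 194 [777. 104.   8.] zmax 11.0 [165.5 155.  159. ]
[425. 188.] 204 [ 343. -252.   28.] zmax 43.0 [54.5 32.5 13. ]
[245. 197.] 87 [689.  90.  25.] zmax 40.0 [43. 44. 43.]
[148. 219.] 146 [821. 313.  31.] zmax 43.0 [56.5 53.  54. ]
[311. 237.] 1046 [472.  72.  25.] zmax 41.0 [43. 43. 43.]
[153. 239.] 385 [763. 341.  26.] zmax 44.0 [58. 54. 55.]
[281. 271.] 417 [459. 191.  22.] zmax 29.0 [18. 18. 19.]
[207. 271.] 401 [592. 308.  21.] zmax 29.0 [145. 136. 139.]
[ 96. 282.] 313 [770. 514.  25.] zmax 42.0 [11. 24. 43.]
[254. 307.] 424 [439. 301.  22.] zmax 28.0 [151. 141. 145.]
[178. 322.] 320 [530. 445.  39.] zmax 44.0 [ 29.  70. 151.]
[129. 382.] 380 [508. 608.  27.] zmax 44.0 [57. 55. 54.]
```

View pics/c_top.png

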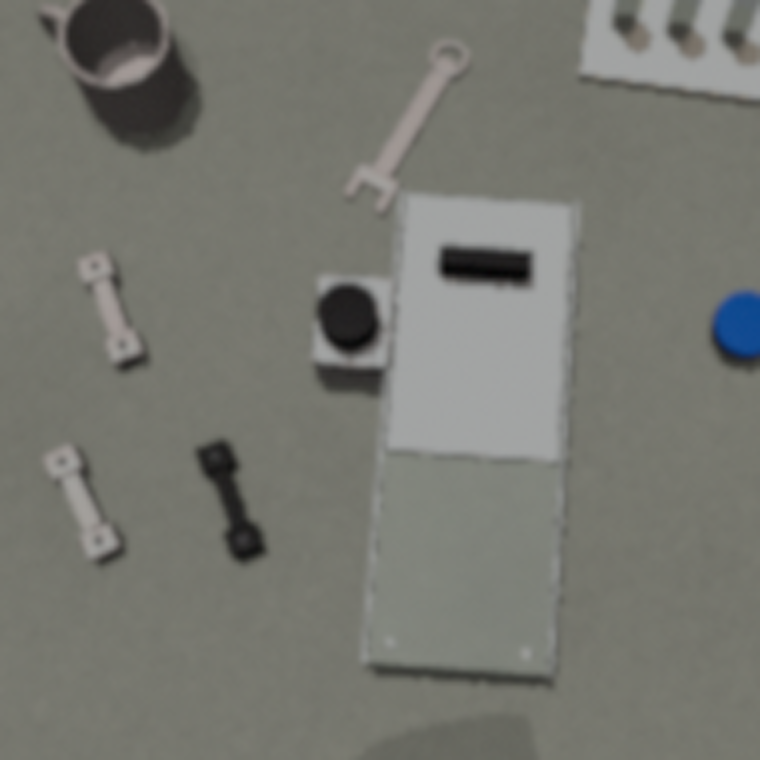

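```bash
cat >> h.py <<'E'
def coup(n,tag,c,w=28):
    p,d=load(n,tag); C=cloud(n,d); h=C[...,2]
    m=((h>10)&(h<42)&(d>0)).astype(np.uint8)
    k,l,s,cc=cv2.connectedComponentsWithStats(m)
    i=1+np.argmin(np.linalg.norm(cc[1:]-c,axis=1))
    q=l==i
    v,u=np.nonzero(q); P=onz(n,np.c_[u,v],20)[:,:2]  # mid-height-ish silhouettes
    # intensity-based: top faces
    rct=cv2.minAreaRect(P.astype(np.float32))
    mu=P.mean(0); U,S,V=np.linalg.svd(P-mu,full_matrices=False); a=V[0]
    t=(P-mu)@a
    return dict(px=cc[i].round(1),n=len(P),mid=np.round(rct[0],1),mean=mu.round(1),size=np.round(rct[1],1),yaw=round(float(np.degrees(np.arctan2(a[1],a[0]))),1))
E
python3 - <<'E'
from h import *
for t,s in(((233,161),(207,271)),((226,210),(254,307)),((416,198),(365,149)),((262,209),(281,271))):
    print(coup("top","0",t)); print(coup("side","0",s))
for n in("top","side"):
    p,d=load(n,"0"); C=cloud(n,d); g=p.astype(int)
    hsv=cv2.cvtColor(np.ascontiguousarray(p),cv2.COLOR_RGB2HSV)
    roi=np.zeros((400,640),bool)
    if n=="top": roi[130:202,280:352]=1
    else: roi[155:230,235:335]=1
    # cover: height 59 light
    mc=(abs(C[...,2]-59)<9)&(g.min(2)>110)&roi
    mc=cv2.morphologyEx(mc.astype(np.uint8),cv2.MORPH_CLOSE,np.ones((3,3)))
    k,l,s,cc=cv2.connectedComponentsWithStats(mc); i=1+np.argmax(s[1:,4]); v,u=np.nonzero(l==i)
    P=onz(n,np.c_[u,v],59)[:,:2].astype(np.float32)
    R=cv2.minAreaRect(P); print(n,"cover",R,cv2.boxPoints(R).round(),"z",np.median(C[l==i][:,2]))
    blk=(g.max(2)<60)&roi
    k,l,s,cc=cv2.connectedComponentsWithStats(blk.astype(np.uint8))
    for i in range(1,k):
        if s[i,4]>30:
            q=(l==i);z=C[q][:,2]; zt=np.percentile(z,90)
            top=q&(abs(C[...,2]-zt)<8); v,u=np.nonzero(top)
            zz=100 if zt>97 else 95
            Q=onz(n,np.c_[u,v],zz)[:,:2].astype(np.float32)
            print(n,"black",cc[i].round(),s[i,4],"z",zt.round(),cv2.minAreaRect(Q),Q.mean(0))
E
```

```text
{'px': array([232.6, 161.4]), 'n': 201, 'mid': array([597.2, 303.2]), 'mean': array([597.3, 303.2]), 'size': array([95.5, 26.6]), 'yaw': -149.6}
{'px': array([207.2, 270.2]), 'n': 372, 'mid': array([594.4, 308.1]), 'mean': array([594.3, 307.4]), 'size': array([94.1, 34.4]), 'yaw': -150.5}
{'px': array([225.5, 209.6]), 'n': 219, 'mid': array([443.9, 295.7]), 'mean': array([443.8, 296. ]), 'size': array([92.7, 27.2]), 'yaw': -144.4}
{'px': array([254.1, 306.2]), 'n': 395, 'mid': array([440.4, 299.7]), 'mean': array([440.6, 299.7]), 'size': array([94.2, 32.2]), 'yaw': -144.5}
{'px': array([415.7, 198. ]), 'n': 212, 'mid': array([ 564.7, -274.6]), 'mean': array([ 564.6, -274. ]), 'size': array([25.1, 92.8]), 'yaw': -81.4}
{'px': array([364.7, 148.8]), 'n': 217, 'mid': array([ 561.2, -268.8]), 'mean': array([ 562. , -267.5]), 'size': array([ 31.7, 103.7]), 'yaw': 99.4}
{'px': array([262.3, 208.9]), 'n': 204, 'mid': array([462.1, 185.4]), 'mean': array([462.4, 185.4]), 'size': array([93.4, 26.1]), 'yaw': -151.5}
{'px': array([281.1, 270.1]), 'n': 380, 'mid': array([460.7, 189.2]), 'mean': 
[... 841 characters left out ...]
27.]
 [434. -63.]
 [719. -41.]
 [704. 149.]] z 57.84041483917099
side black [324. 156.] 57 z 16.0 ((586.4078979492188, -109.02484130859375), (26.66642189025879, 7.41192626953125), 41.37274169921875) [ 588.49835 -109.15389]
side black [271. 175.] 258 z 96.0 ((650.264892578125, 24.834468841552734), (19.686630249023438, 70.21199035644531), 2.203807830810547) [650.98914   25.002716]
side black [257. 204.] 423 z 101.0 ((594.6338500976562, 118.89189910888672), (41.842430114746094, 47.940608978271484), 44.820316314697266) [595.4693  117.84846]
side black [281. 223.] 339 z 50.0 ((514.6144409179688, 111.58448791503906), (93.46107482910156, 46.70027160644531), 37.649898529052734) [528.2736  122.14536]
```

Run:
```python
from h import *
f=lambda x,y:(205+x/4-.4,85+y/4-.4)
c=np.array([f(401,194),f(580,205),f(386,450),f(563,460),f(366,663),f(551,675)])
for z in(52,59): print(z,onz("top",c,z).round(1).tolist())
crop("side","0",(300,215),90,"pics/cs.png",4)
```

```text
52 [[710.5, 91.6, 52.0], [721.9, -46.2, 52.0], [509.5, 72.1, 52.0], [521.3, -59.6, 52.0], [351.3, 62.2, 52.0], [362.4, -71.9, 52.0]]
59 [[707.9, 91.1, 59.0], [719.3, -45.9, 59.0], [508.2, 71.6, 59.0], [519.9, -59.2, 59.0], [350.9, 61.8, 59.0], [361.9, -71.5, 59.0]]
```

View pics/cs.png

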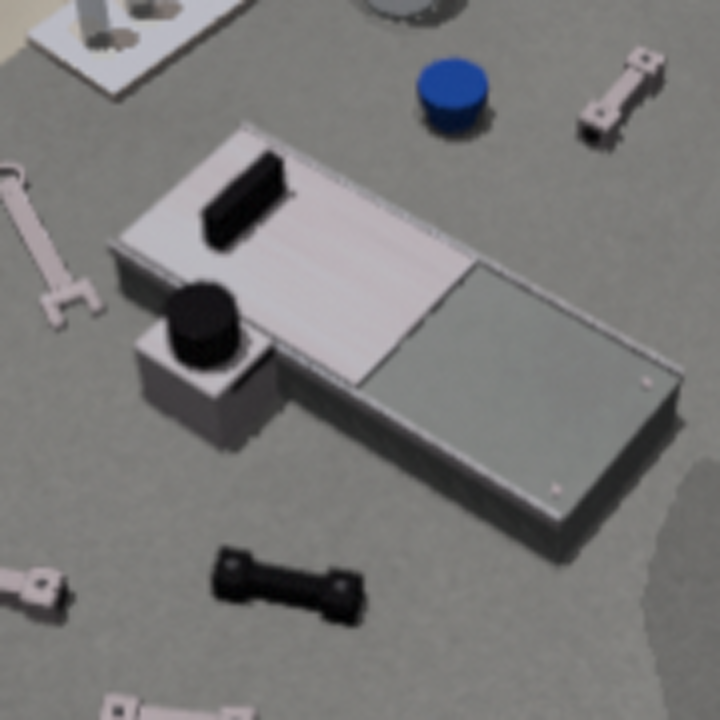

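Run:
```python
from h import *
f=lambda x,y:(210+x/4-.4,125+y/4-.4)
c=np.array([f(112,245),f(248,125),f(562,520),f(683,377)])
P=onz("side",c,52)[:,:2]; print(P.round(1).tolist())
a=(P[0]+P[1])/2;b=(P[2]+P[3])/2;d=a-b;print(a,b,np.linalg.norm(d),np.degrees(np.arctan2(d[1],d[0])))
```

```text
[[711.7, 90.9], [721.4, -47.0], [352.0, 62.7], [361.7, -70.4]]
[716.53926434  21.98976404] [356.86351881  -3.85484138] 360.60308588642874 4.109941173102564
```

```bash
cat >> h.py <<'E'
from scipy.spatial.transform import Rotation as Ro
def go(x,y,z,yaw=None,sym=True):
    s=monitor.sense();p=s["tool_pos"];R=Ro.from_euler("xyz",s["tcp_rot"],degrees=True)
    print("t",round(s["time"],1),"at",p.round(1),"rot",s["tcp_rot"].round(1),"gap",round(s["finger_gap"],1),"F",s["ft_force"].round(1),"j",s["joint_pos"].round(0))
    if yaw is None: yaw=s["tcp_rot"][2]
    if sym: yaw=(yaw-s["tcp_rot"][2]+90)%180-90+s["tcp_rot"][2]
    T=Ro.from_euler("xyz",[180,0,yaw],degrees=True)
    rv=(R.inv()*T).as_rotvec(degrees=True)
    d=np.array([x,y,z])-p
    print("rotvec",rv.round(1),"tool-shift now",R.inv().apply(d).round(1),"after turn",T.inv().apply(d).round(1),"dist",np.linalg.norm(d).round())
E
python3 - <<'E'
from h import *
f=lambda x,y:(210+x/4-.4,125+y/4-.4)
g=lambda x,y:(205+x/4-.4,85+y/4-.4)
print(onz("side",[f(203.5,311)],100),onz("top",[g(347.5,314)],100))
go(655,18,200,4.4)
E
```

```text
[[595.11582477 114.88240907 100.        ]] [[595.83691319 112.16604129 100.        ]]
t 0.1 at [ 251.5 -544.2  230.3] rot [-1.80e+02  1.00e-01 -6.52e+01] gap 85.4 F [0.8 0.1 0.2] j [-70.   8.  85.  -0.  87.  -5.]
rotvec [ -0.1   0.1 -69.6] tool-shift now [-341.1 -602.1   31. ] after turn [ 445.5 -529.6   30.3] dist 693.0
```

>>> {"api": "jog_arm", "payload": {"offset": [[0,0,0],[0,0,0],[0,0,0],[0,0,0],[0,0,0],[0,0,0],[0,0,0],[0,0,0],[0,0,0]], "delta_rot": [[0,0,-8.5],[0,0,-8.5],[0,0,-8.5],[0,0,-8.5],[0,0,-8.5],[0,0,-8.5],[0,0,-8.5],[0,0,-8.5],[0,0,-1.6]], "jaw": [100,100,100,100,100,100,100,100,100]}}

```text
time: 1.0
tool_pos: [250.4, -541.2, 224.4]
tcp_rot: [-179.3, 0.2, 5.7]
ft_force: [-1.1, -0.4, 0.1]
finger_gap: 85.2
```

>>> {"api": "jog_arm", "payload": {"offset": [[32,-38,1],[32,-38,1],[32,-38,1],[32,-38,1],[32,-38,1],[32,-38,1],[32,-38,1],[32,-38,1],[32,-38,1],[32,-38,1],[32,-38,1],[32,-38,1],[0,0,0]], "delta_rot": [[0,0,0],[0,0,0],[0,0,0],[0,0,0],[0,0,0],[0,0,0],[0,0,0],[0,0,0],[0,0,0],[0,0,0],[0,0,0],[0,0,0],[0,0,0]], "jaw": [100,100,100,100,100,100,100,100,100,100,100,100,100]}}

```text
time: 2.3
tool_pos: [587.3, -40.8, 209.6]
tcp_rot: [-179.0, 0.5, 5.4]
ft_force: [-0.0, -1.2, 0.6]
finger_gap: 85.6
```

Run:
```python
from h import *
go(655,18,130,4.4)
```

```text
t 2.3 at [587.3 -40.8 209.6] rot [-179.     0.5    5.4] gap 85.6 F [-0.  -1.2  0.6] j [-10.   7.  88.   1.  86. -15.]
rotvec [-1.   0.5  1. ] tool-shift now [ 73.7 -50.8  79.9] after turn [ 72.  -53.5  79.6] dist 120.0
```

>>> {"api": "jog_arm", "payload": {"offset": [[25,-18,20],[25,-18,20],[23,-17,20],[0,0,10],[0,0,5],[0,0,0]], "delta_rot": [[-0.5,0.3,0.5],[-0.5,0.2,0.5],[0,0,0],[0,0,0],[0,0,0],[0,0,0]], "jaw": [100,100,100,100,100,100]}}

```text
time: 2.9
tool_pos: [655.8, 21.1, 129.5]
tcp_rot: [179.9, 0.3, 4.5]
ft_force: [-0.6, -0.4, -0.4]
finger_gap: 85.5
```

Run:
```python
from h import *
go(655,18,66,4.4)
for n in("top","side"): snap(n,"1")
crop("side","1",(290,170),90,"pics/cs1.png",4)
```

```text
t 2.9 at [655.8  21.1 129.5] rot [179.9   0.3   4.5] gap 85.5 F [-0.6 -0.4 -0.4] j [-3. 20. 82. -0. 79. -7.]
rotvec [0.1 0.3 0.1] tool-shift now [-0.8  3.  63.5] after turn [-1.   3.1 63.5] dist 64.0
```

View pics/cs1.png

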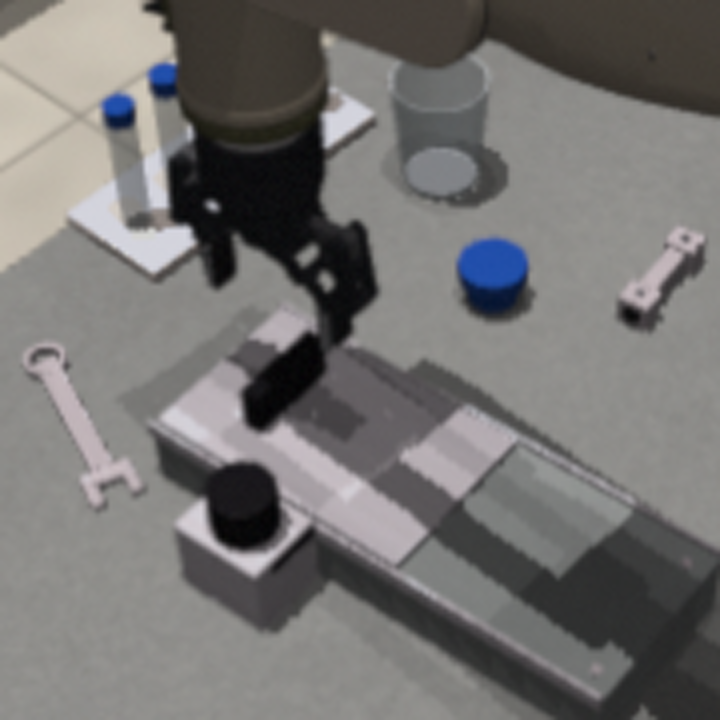

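View pics/top1.png

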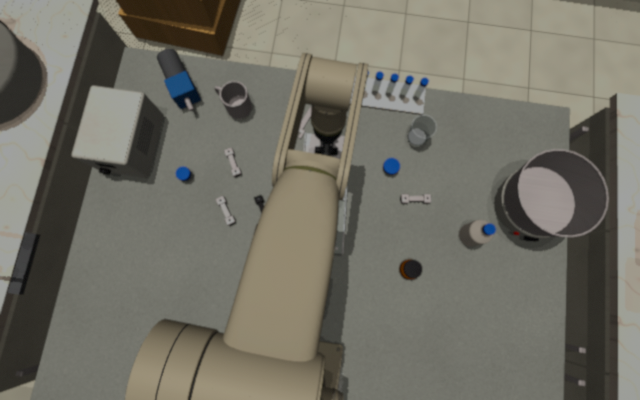

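Top view: the area the arm hid at the start holds no fourth coupling, so three are present. Side crop: the open fingers straddle the bar at (285,380). I'll descend and grip.

>>> {"api": "jog_arm", "payload": {"offset": [[0,1,20],[0,1,20],[0,0,15],[0,0,6],[0,0,2],[0,0,0],[0,0,0],[0,0,0],[0,0,0],[0,0,0],[0,0,0]], "delta_rot": [[0,0,0],[0,0,0],[0,0,0],[0,0,0],[0,0,0],[0,0,0],[0,0,0],[0,0,0],[0,0,0],[0,0,0],[0,0,0]], "jaw": [100,100,100,100,100,10,10,10,10,10,10], "newtons": 30}}

```text
time: 4.1
tool_pos: [657.5, 14.2, 78.0]
tcp_rot: [179.8, -0.2, 4.3]
ft_force: [2.0, -0.4, -4.3]
finger_gap: 15.3
```

>>> {"api": "jog_arm", "payload": {"offset": [[-3,0,0],[-4,0,0],[-4,0,0],[-4,0,0]], "delta_rot": [[0,0,0],[0,0,0],[0,0,0],[0,0,0]], "jaw": [10,10,10,10]}}

```text
time: 4.5
tool_pos: [654.3, 13.9, 78.2]
tcp_rot: [179.7, -1.9, 4.3]
ft_force: [27.0, 0.9, -18.7]
finger_gap: 15.4
```

>>> {"api": "jog_arm", "payload": {"offset": [[3,0,0],[2,0,0],[0,0,0],[0,0,0],[0,0,0],[0,0,0],[0,0,-20],[0,0,-30],[0,0,-25],[0,0,0]], "delta_rot": [[0,1,0],[0,0,0],[0,0,0],[0,0,0],[0,0,0],[0,0,0],[0,0,0],[0,0,0],[0,0,0],[0,0,0]], "jaw": [10,10,10,100,100,100,100,100,100,100]}}

```text
time: 5.5
tool_pos: [654.1, 14.7, 154.8]
tcp_rot: [179.7, -2.7, 4.3]
ft_force: [0.5, -0.1, 0.7]
finger_gap: 85.3
```

Run:
```python
from h import *
go(595.5,113,130,4.4)
```

```text
t 5.5 at [654.1  14.7 154.8] rot [179.7  -2.7   4.3] gap 85.3 F [ 0.5 -0.1  0.7] j [-3. 16. 84.  0. 78. -8.]
rotvec [ 0.3 -2.7 -0.1] tool-shift now [ -52.2 -102.5   21.9] after turn [ -50.9 -102.5   24.8] dist 117.0
```

>>> {"api": "jog_arm", "payload": {"offset": [[-17,-34,0],[-17,-34,0],[-17,-34,10],[0,0,10],[0,0,0]], "delta_rot": [[0,-1.3,0],[0,-1.4,0],[0,0,0],[0,0,0],[0,0,0]], "jaw": [100,100,100,100,100]}}

```text
time: 6.0
tool_pos: [594.9, 114.5, 131.4]
tcp_rot: [179.7, -0.1, 4.1]
ft_force: [-0.2, 0.3, -0.6]
finger_gap: 85.4
```

Run:
```python
from h import *
go(595.5,113,72,4.4)
for n in("side",): snap(n,"2")
crop("side","2",(270,180),70,"pics/cs2.png",5)
```

```text
t 6.0 at [594.9 114.5 131.4] rot [ 1.797e+02 -1.000e-01  4.100e+00] gap 85.4 F [-0.2  0.3 -0.6] j [ 6. 12. 91. -0. 77.  2.]
rotvec [ 0.3 -0.1 -0.3] tool-shift now [ 0.4  1.3 59.4] after turn [ 0.5  1.6 59.4] dist 59.0
```

View pics/cs2.png

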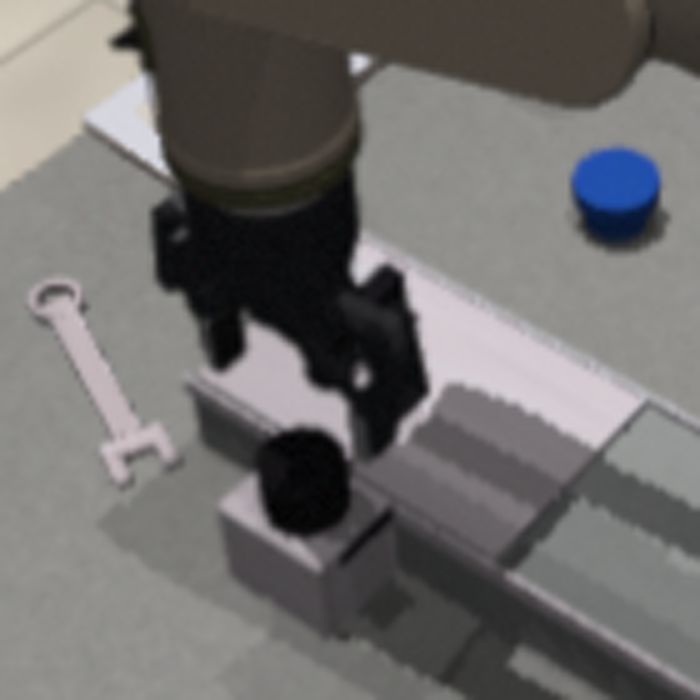

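>>> {"api": "jog_arm", "payload": {"offset": [[0,0,20],[0,0,20],[0,0,15],[0,0,8],[0,0,5],[0,0,0]], "delta_rot": [[0,0,0],[0,0,0],[0,0,0],[0,0,0],[0,0,0],[0,0,0]], "jaw": [100,100,100,100,100,100]}}

```text
time: 6.65
tool_pos: [599.3, 110.0, 63.3]
tcp_rot: [179.7, -0.3, 3.9]
ft_force: [-0.1, -1.3, 0.3]
finger_gap: 85.6
```

Run:
```python
from h import *
go(595.5,113,72,4.4)
```

```text
t 6.7 at [599.3 110.   63.3] rot [179.7  -0.3   3.9] gap 85.6 F [-0.1 -1.3  0.3] j [ 6. 16. 93. -0. 70.  2.]
rotvec [ 0.3 -0.3 -0.5] tool-shift now [-3.6 -3.2 -8.8] after turn [-3.6 -3.3 -8.7] dist 10.0
```

>>> {"api": "jog_arm", "payload": {"offset": [[-3,-3,-8],[0,0,0],[0,0,0],[0,0,0],[0,0,0],[0,0,0]], "delta_rot": [[0,0,0],[0,0,0],[0,0,0],[0,0,0],[0,0,0],[0,0,0]], "jaw": [100,50,40,40,40,40], "newtons": 30}}

```text
time: 7.25
tool_pos: [600.2, 113.4, 76.4]
tcp_rot: [179.7, -0.9, 3.9]
ft_force: [2.8, 0.3, -2.2]
finger_gap: 44.6
```

>>> {"api": "jog_arm", "payload": {"offset": [[0,0,0],[0,0,0],[0,0,0],[0,0,0],[0,0,0],[0,0,0],[0,0,0],[0,0,0],[0,0,0],[0,0,0],[0,0,0]], "delta_rot": [[0,0,-7.5],[0,0,-7.5],[0,0,-7.5],[0,0,-7.5],[0,0,-7.5],[0,0,-7.5],[0,0,-7.5],[0,0,-7.5],[0,0,-7.5],[0,0,-7],[0,0,0]], "jaw": [40,40,40,40,40,40,40,40,40,40,40]}}

```text
time: 8.35
tool_pos: [601.9, 114.9, 76.4]
tcp_rot: [178.8, -0.1, 81.3]
ft_force: [1.0, -0.2, -1.9]
finger_gap: 44.5
```

>>> {"api": "jog_arm", "payload": {"offset": [[0,0,0],[0,0,0],[0,0,0],[0,0,-20],[0,0,-30],[0,0,-20],[0,0,0],[0,0,0],[0,0,0],[0,0,0],[0,0,0],[0,0,0],[0,0,0],[0,0,0],[0,0,0]], "delta_rot": [[0,0,0],[0,0,0],[0,0,0],[0,0,0],[0,0,0],[0,0,0],[0,0,8.5],[0,0,8.5],[0,0,8.5],[0,0,8.5],[0,0,8.5],[0,0,8.5],[0,0,8.5],[0,0,8.5],[0,0,8]], "jaw": [100,100,100,100,100,100,100,100,100,100,100,100,100,100,100]}}

```text
time: 9.85
tool_pos: [600.5, 115.3, 152.1]
tcp_rot: [179.9, -1.3, 3.1]
ft_force: [-0.6, 1.0, 1.5]
finger_gap: 85.6
```

Run:
```python
from h import *
go(655,18,130,4.4)
```

```text
t 9.8 at [600.5 115.3 152.1] rot [179.9  -1.3   3.1] gap 85.6 F [-0.6  1.   1.5] j [ 6. 11. 90. -0. 78.  3.]
rotvec [ 0.2 -1.3 -1.3] tool-shift now [ 48.7 100.   23.4] after turn [ 46.9 101.2  22.1] dist 114.0
```

>>> {"api": "jog_arm", "payload": {"offset": [[16,33,0],[16,33,0],[15,33,10],[0,0,10],[0,0,0],[0,0,20],[0,0,20],[0,0,0]], "delta_rot": [[0,-1.3,-1.3],[0,0,0],[0,0,0],[0,0,0],[0,0,0],[0,0,0],[0,0,0],[0,0,0]], "jaw": [100,100,100,100,100,100,100,100]}}

```text
time: 10.65
tool_pos: [655.1, 19.2, 93.8]
tcp_rot: [179.9, -0.1, 3.5]
ft_force: [-1.3, -0.5, 0.0]
finger_gap: 85.3
```

Run:
```python
from h import *
go(655,18,68,4.4)
```

```text
t 10.7 at [655.1  19.2  93.8] rot [ 1.799e+02 -1.000e-01  3.500e+00] gap 85.3 F [-1.3 -0.5  0. ] j [-3. 21. 84. -0. 75. -6.]
rotvec [ 0.1 -0.1 -0.9] tool-shift now [-0.2  1.1 25.8] after turn [-0.2  1.2 25.8] dist 26.0
```

>>> {"api": "jog_arm", "payload": {"offset": [[0,1,14],[0,0,8],[0,0,3],[0,0,0],[0,0,0],[0,0,0],[0,0,0],[0,0,0],[-4,0,0],[-6,0,0],[-6,0,0]], "delta_rot": [[0,0,-0.9],[0,0,0],[0,0,0],[0,0,0],[0,0,0],[0,0,0],[0,0,0],[0,0,0],[0,0,0],[0,0,0],[0,0,0]], "jaw": [100,100,100,50,10,10,10,10,10,10,10]}}

```text
time: 11.75
tool_pos: [640.9, 18.9, 71.9]
tcp_rot: [179.9, -0.4, 4.6]
ft_force: [2.5, 1.9, -0.9]
finger_gap: 15.3
```

>>> {"api": "jog_arm", "payload": {"offset": [[-15,0,0],[-15,0,0],[-15,0,0],[-15,0,0],[-15,0,0],[-15,0,0],[-15,0,0],[-15,0,0],[-15,0,0],[-15,0,0]], "delta_rot": [[0,0,0],[0,0,0],[0,0,0],[0,0,0],[0,0,0],[0,0,0],[0,0,0],[0,0,0],[0,0,0],[0,0,0]], "jaw": [10,10,10,10,10,10,10,10,10,10]}}

```text
time: 12.75
tool_pos: [483.4, 6.9, 71.8]
tcp_rot: [179.9, -0.7, 4.6]
ft_force: [1.9, 0.3, 1.8]
finger_gap: 15.4
```

>>> {"api": "jog_arm", "payload": {"offset": [[-8,0,0],[-8,0,0],[-6,0,0],[-4,0,0],[-4,0,0],[-3,0,0]], "delta_rot": [[0,0,0],[0,0,0],[0,0,0],[0,0,0],[0,0,0],[0,0,0]], "jaw": [10,10,10,10,10,10]}}

```text
time: 13.35
tool_pos: [465.4, 5.5, 72.4]
tcp_rot: [179.9, -3.3, 4.5]
ft_force: [22.6, 2.3, -18.2]
finger_gap: 15.0
```

>>> {"api": "jog_arm", "payload": {"offset": [[1,0,0],[0,0,0],[0,0,0],[0,0,0],[0,0,-20],[0,0,-40],[0,0,-40],[0,0,-20],[0,0,0]], "delta_rot": [[0,-1,0],[0,0,0],[0,0,0],[0,0,0],[0,0,0],[0,0,0],[0,0,0],[0,0,0],[0,0,0]], "jaw": [10,100,100,100,100,100,100,100,100]}}

```text
time: 14.25
tool_pos: [458.7, 5.3, 194.9]
tcp_rot: [179.9, -2.1, 4.5]
ft_force: [1.1, 0.1, 0.0]
finger_gap: 86.0
```

Run:
```python
from h import *
snap("top","3");snap("side","3")
for t,s in(((233,161),(207,271)),((226,210),(254,307)),((416,198),(365,149))):
    print(coup("top","3",t)); print(coup("side","3",s))
go(596.5,304,150,-59.6)
```

```text
{'px': array([232.6, 161.2]), 'n': 204, 'mid': array([597.5, 303.2]), 'mean': array([597.7, 303.4]), 'size': array([95.1, 26.6]), 'yaw': -150.2}
{'px': array([207.3, 270.2]), 'n': 373, 'mid': array([594. , 308.1]), 'mean': array([593.9, 307.3]), 'size': array([94.8, 35. ]), 'yaw': -150.4}
{'px': array([210.3, 206. ]), 'n': 220, 'mid': array([447.9, 344.2]), 'mean': array([448., 344.]), 'size': array([92.1, 28.1]), 'yaw': -145.1}
{'px': array([237.8, 319.2]), 'n': 438, 'mid': array([444.8, 347.4]), 'mean': array([444.8, 347.3]), 'size': array([92.7, 33.6]), 'yaw': -144.8}
{'px': array([415.9, 198. ]), 'n': 213, 'mid': array([ 564.7, -274.7]), 'mean': array([ 564.6, -274.5]), 'size': array([25.1, 92.6]), 'yaw': -81.7}
{'px': array([366.6, 145.9]), 'n': 162, 'mid': array([ 563.6, -278.1]), 'mean': array([ 564.9, -280.4]), 'size': array([29.6, 84.6]), 'yaw': 95.9}
t 14.3 at [457.4   5.5 191.6] rot [179.9  -1.9   4.5] gap 85.4 F [-0.7  0.4 -0.2] j [ -6. -16. 112.   0.  82. -10.]
rotvec [-1.  -1.7 64.1] tool-shift now [ 160.6 -286.8   46.5] after turn [-187.1 -271.    41.6] dist 332.0
```

View pics/side3.png

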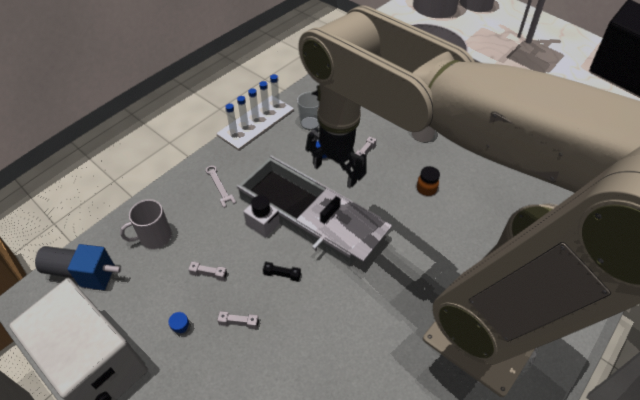

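Side view: the cover is open (bar at (330,208)) and the well is dark and empty. One coupling has been shifted to (238,319), which is about (447,345) in world. I'll fetch the one at (597,304) first.

>>> {"api": "jog_arm", "payload": {"offset": [[0,0,0],[0,0,0],[0,0,0],[0,0,0],[0,0,0],[0,0,0],[0,0,0],[0,0,0],[-22,-33,0],[-22,-33,0],[-22,-33,0],[-22,-33,0],[-22,-33,0],[-22,-33,0],[-22,-33,0],[-20,-30,0],[0,0,0],[0,0,0]], "delta_rot": [[-0.5,-0.8,8],[-0.5,-0.8,8],[0,0,8],[0,0,8],[0,0,8],[0,0,8],[0,0,8],[0,0,8],[0,0,0],[0,0,0],[0,0,0],[0,0,0],[0,0,0],[0,0,0],[0,0,0],[0,0,0],[0,0,0],[0,0,0]], "jaw": [100,100,100,100,100,100,100,100,100,100,100,100,100,100,100,100,100,100]}}

```text
time: 16.15
tool_pos: [590.4, 288.4, 135.2]
tcp_rot: [176.4, 0.3, -62.5]
ft_force: [0.2, -0.2, 0.5]
finger_gap: 85.3
```

Run:
```python
from h import *
go(596.5,304,60,-59.6)
```

```text
t 16.1 at [590.4 288.4 135.2] rot [176.4   0.3 -62.5] gap 85.3 F [ 0.2 -0.2  0.5] j [22. 23. 77. -0. 83. 84.]
rotvec [ 3.5  0.4 -2.8] tool-shift now [-10.5 -17.3  74.3] after turn [-10.4 -13.2  75.2] dist 77.0
```

>>> {"api": "jog_arm", "payload": {"offset": [[-5,-7,0],[-5,-6,20],[0,0,20],[0,0,20],[0,0,0],[0,0,0]], "delta_rot": [[3.5,0.4,-2.8],[0,0,0],[0,0,0],[0,0,0],[0,0,0],[0,0,0]], "jaw": [100,100,100,100,100,100]}}

```text
time: 16.75
tool_pos: [592.0, 296.7, 67.1]
tcp_rot: [179.5, 0.0, -59.7]
ft_force: [1.7, 0.1, 0.0]
finger_gap: 85.2
```

Run:
```python
from h import *
go(596.5,304,5,-59.6)
snap("side","4")
crop("side","4",(210,250),60,"pics/cs4.png",6)
```

```text
t 16.8 at [592.  296.7  67.1] rot [179.5   0.  -59.7] gap 85.2 F [1.7 0.1 0. ] j [22. 24. 83. -0. 73. 82.]
rotvec [ 0.5  0.  -0.1] tool-shift now [-4.  -8.1 62. ] after turn [-4.  -7.6 62.1] dist 63.0
```

View pics/cs4.png

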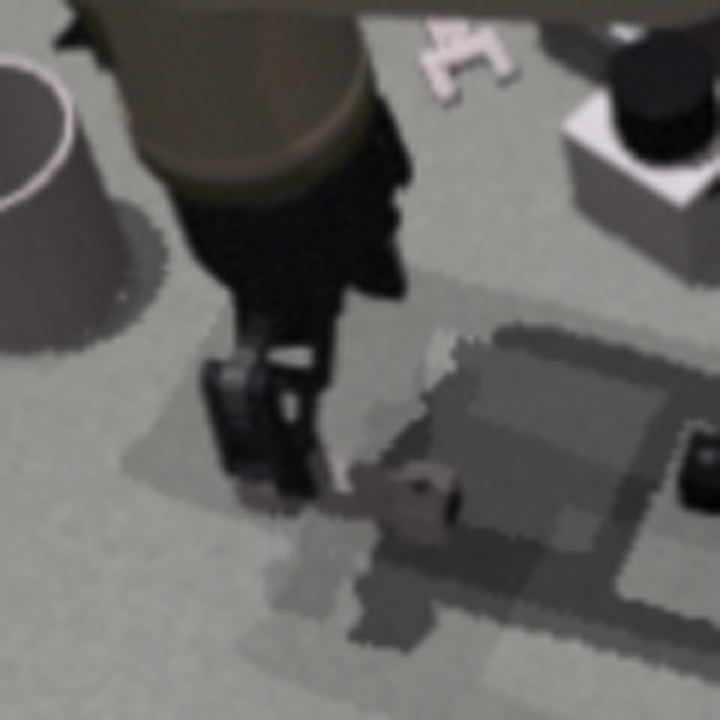

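>>> {"api": "jog_arm", "payload": {"offset": [[-4,-8,0],[0,0,15],[0,0,15],[0,0,8],[0,0,0]], "delta_rot": [[0.5,0,0],[0,0,0],[0,0,0],[0,0,0],[0,0,0]], "jaw": [100,100,100,100,100]}}

```text
time: 17.3
tool_pos: [599.1, 305.0, 29.0]
tcp_rot: [-179.7, -0.0, -59.8]
ft_force: [-1.3, -0.6, -1.6]
finger_gap: 85.5
```

Run:
```python
from h import *
go(596.5,304,5,-59.6)
```

```text
t 17.3 at [599.1 305.   29. ] rot [-179.7   -0.   -59.8] gap 85.5 F [-1.3 -0.6 -1.6] j [23. 28. 83.  0. 69. 82.]
rotvec [-0.3 -0.  -0.2] tool-shift now [-0.4  2.9 23.9] after turn [-0.4  2.7 24. ] dist 24.0
```

>>> {"api": "jog_arm", "payload": {"offset": [[0,2,12],[0,0,8],[0,0,3],[0,0,0],[0,0,0],[0,0,0],[0,0,0],[0,0,0],[0,0,0]], "delta_rot": [[0,0,0],[0,0,0],[0,0,0],[0,0,0],[0,0,0],[0,0,0],[0,0,0],[0,0,0],[0,0,0]], "jaw": [100,100,100,60,0,0,0,0,0], "newtons": 60}}

```text
time: 18.2
tool_pos: [597.9, 304.2, 4.8]
tcp_rot: [-179.6, -0.0, -59.8]
ft_force: [0.7, -0.4, -1.7]
finger_gap: 12.4
```

>>> {"api": "jog_arm", "payload": {"offset": [[0,0,-15],[0,0,-30],[0,0,-40],[0,0,-40],[0,0,-30],[0,0,0],[0,0,0],[0,0,0],[0,0,0],[0,0,0],[0,0,0],[0,0,0],[0,0,0]], "delta_rot": [[0,0,0],[0,0,0],[0,0,0],[0,0,0],[0,0,0],[0,0,-8],[0,0,-8],[0,0,-8],[0,0,-8],[0,0,-8],[0,0,-8],[0,0,-8],[0,0,-8]], "jaw": [0,0,0,0,0,0,0,0,0,0,0,0,0]}}

```text
time: 19.5
tool_pos: [597.0, 303.9, 181.5]
tcp_rot: [-179.7, -0.8, 6.6]
ft_force: [0.3, -0.2, -0.4]
finger_gap: 13.1
```

Run:
```python
from h import *
go(661.5,18,160,4.4)
```

```text
t 19.5 at [597.  303.9 181.5] rot [-179.7   -0.8    6.6] gap 13.1 F [ 0.3 -0.2 -0.4] j [23. 19. 77.  0. 83. 16.]
rotvec [-0.3 -0.8  2.2] tool-shift now [ 30.8 291.5  20.6] after turn [ 42.4 290.   21.5] dist 294.0
```

>>> {"api": "jog_arm", "payload": {"offset": [[6,42,0],[6,42,0],[6,42,0],[6,42,0],[6,42,0],[6,42,0],[6,38,0],[0,0,0],[0,0,0]], "delta_rot": [[-0.3,-0.8,2.2],[0,0,0],[0,0,0],[0,0,0],[0,0,0],[0,0,0],[0,0,0],[0,0,0],[0,0,0]], "jaw": [0,0,0,0,0,0,0,0,0]}}

```text
time: 20.4
tool_pos: [666.3, 9.5, 192.2]
tcp_rot: [-180.0, -0.4, 4.9]
ft_force: [0.9, 0.9, -1.8]
finger_gap: 12.7
```

Run:
```python
from h import *
go(661.5,18,70,4.4)
snap("side","5")
crop("side","5",(280,170),80,"pics/cs5.png",5)
```

```text
t 20.4 at [666.3   9.5 192.2] rot [-180.    -0.4    4.9] gap 12.7 F [ 0.9  0.9 -1.8] j [-4. 18. 77.  0. 84. -9.]
rotvec [-0.  -0.4  0.5] tool-shift now [ -5.   -8.9 122.2] after turn [ -4.2  -8.8 122.2] dist 123.0
```

View pics/cs5.png

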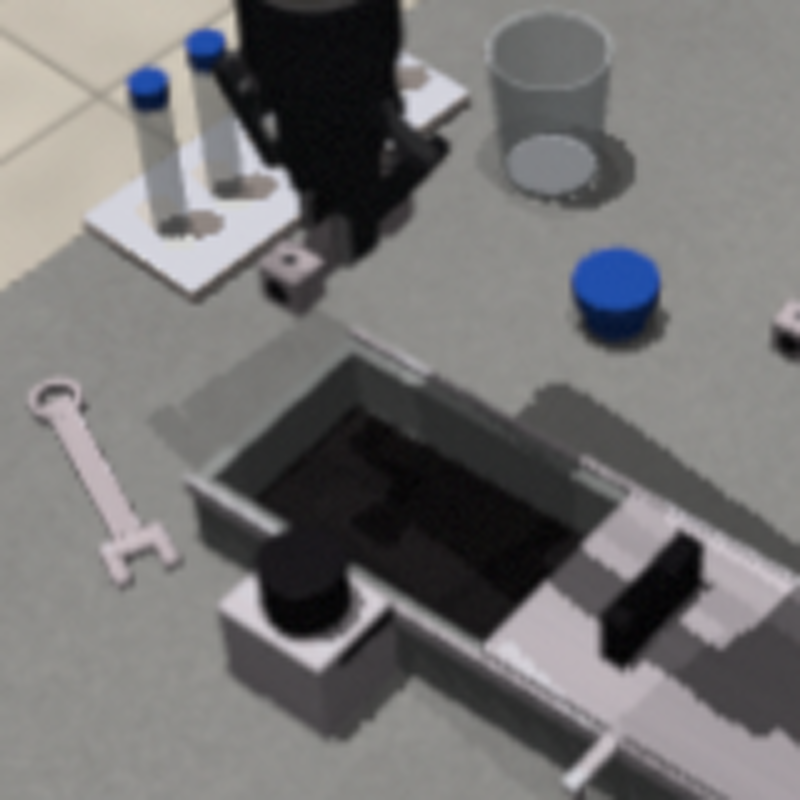

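The side crop shows the coupling level in the fingers at (330,250) and the well clear.

>>> {"api": "jog_arm", "payload": {"offset": [[-2,-4,20],[-2,-5,25],[0,0,25],[0,0,20],[0,0,10],[0,0,0],[0,0,0]], "delta_rot": [[0,0,0.5],[0,0,0],[0,0,0],[0,0,0],[0,0,0],[0,0,0],[0,0,0]], "jaw": [0,0,0,0,0,0,0]}}

```text
time: 21.15
tool_pos: [663.1, 27.5, 94.6]
tcp_rot: [-180.0, -0.8, 4.9]
ft_force: [0.4, 0.2, -0.8]
finger_gap: 12.9
```

Run:
```python
from h import *
go(661.5,18,18,4.4)
```

```text
t 21.1 at [663.1  27.5  94.6] rot [-180.    -0.8    4.9] gap 12.9 F [ 0.4  0.2 -0.8] j [-2. 22. 83.  0. 74. -7.]
rotvec [-0.  -0.8  0.5] tool-shift now [-3.4  9.3 76.6] after turn [-2.3  9.3 76.6] dist 77.0
```

>>> {"api": "jog_arm", "payload": {"offset": [[-2,7,5],[0,0,10],[0,0,5],[0,0,0],[0,0,0]], "delta_rot": [[0,-0.8,0.5],[0,0,0],[0,0,0],[0,0,0],[0,0,0]], "jaw": [0,0,0,0,0]}}

```text
time: 21.65
tool_pos: [664.1, 19.6, 77.0]
tcp_rot: [180.0, -0.2, 4.4]
ft_force: [-0.8, 0.1, -0.8]
finger_gap: 12.9
```

Run:
```python
from h import *
go(661.5,18,18,4.4)
```

```text
t 21.6 at [664.1  19.6  77. ] rot [180.   -0.2   4.4] gap 12.9 F [-0.8  0.1 -0.8] j [-3. 24. 83.  0. 73. -7.]
rotvec [ 0.  -0.2 -0. ] tool-shift now [-3.   1.3 58.9] after turn [-2.7  1.4 59. ] dist 59.0
```

>>> {"api": "jog_arm", "payload": {"offset": [[-2,1,10],[0,0,12],[0,0,12],[0,0,10],[0,0,6],[0,0,0],[0,0,0]], "delta_rot": [[0,0,0],[0,0,0],[0,0,0],[0,0,0],[0,0,0],[0,0,0],[0,0,0]], "jaw": [0,0,0,0,0,0,0]}}

```text
time: 22.35
tool_pos: [661.1, 18.3, 21.0]
tcp_rot: [180.0, -0.1, 4.4]
ft_force: [-0.3, 0.7, -1.1]
finger_gap: 12.4
```

Run:
```python
from h import *
go(661.5,18,17,4.4)
```

```text
t 22.4 at [661.1  18.3  21. ] rot [ 1.8e+02 -1.0e-01  4.4e+00] gap 12.4 F [-0.3  0.7 -1.1] j [-3. 27. 85.  0. 68. -7.]
rotvec [ 0.  -0.1 -0. ] tool-shift now [0.3 0.3 4. ] after turn [0.3 0.4 4. ] dist 4.0
```

>>> {"api": "jog_arm", "payload": {"offset": [[0,0,4],[0,0,1],[0,0,0],[0,0,0],[0,0,0],[0,0,0],[0,0,-15],[0,0,-30],[0,0,-40],[0,0,-40],[0,0,-20],[0,0,0]], "delta_rot": [[0,0,0],[0,0,0],[0,0,0],[0,0,0],[0,0,0],[0,0,0],[0,0,0],[0,0,0],[0,0,0],[0,0,0],[0,0,0],[0,0,0]], "jaw": [0,0,0,45,45,45,45,45,45,100,100,100]}}

```text
time: 23.55
tool_pos: [662.1, 18.4, 174.1]
tcp_rot: [179.9, -0.4, 4.4]
ft_force: [0.6, 0.7, -0.1]
finger_gap: 79.8
```

Run:
```python
from h import *
snap("side","6");snap("top","6")
crop("side","6",(280,190),80,"pics/cs6.png",5)
print(coup("top","6",(210,206)));print(coup("side","6",(238,319)))
print(coup("top","6",(416,198)));print(coup("side","6",(366,146)))
go(446.5,345.5,190,-54.9)
```

```text
{'px': array([210.4, 206.2]), 'n': 220, 'mid': array([447.5, 343.6]), 'mean': array([447.4, 343.5]), 'size': array([93.3, 28.2]), 'yaw': -144.7}
{'px': array([238. , 319.2]), 'n': 432, 'mid': array([444.9, 347.2]), 'mean': array([444.5, 347. ]), 'size': array([92.6, 34. ]), 'yaw': -145.2}
{'px': array([415.8, 198. ]), 'n': 209, 'mid': array([ 564.7, -274.7]), 'mean': array([ 564.7, -274.2]), 'size': array([25.1, 92.6]), 'yaw': -81.5}
{'px': array([364.8, 148.7]), 'n': 216, 'mid': array([ 562.1, -269. ]), 'mean': array([ 562. , -267.9]), 'size': array([ 31.2, 103.3]), 'yaw': 99.5}
t 23.6 at [660.6  18.4 170.1] rot [180.   -0.2   4.4] gap 85.4 F [-0.1 -0.4 -0.5] j [-3. 18. 79.  0. 82. -7.]
rotvec [-0.1 -0.2 59.3] tool-shift now [-188.5 -342.4  -20.6] after turn [-390.7  -12.9  -19.9] dist 391.0
```

View pics/cs6.png

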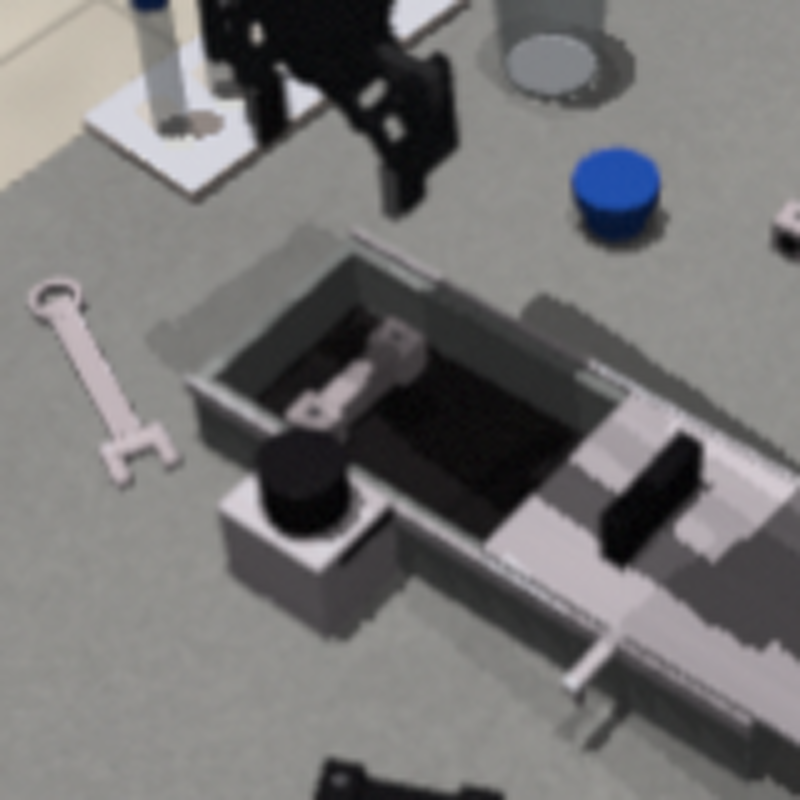

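The crop shows the first coupling flat in the well at (360,370). Next is the second one.

>>> {"api": "jog_arm", "payload": {"offset": [[0,0,0],[0,0,0],[0,0,0],[0,0,0],[0,0,0],[0,0,0],[0,0,0],[-40,-1,-3],[-40,-1,-3],[-40,-1,-3],[-40,-1,-3],[-40,-1,-3],[-40,-1,-3],[-40,-1,0],[-40,-1,0],[-20,0,0],[0,0,0],[0,0,0]], "delta_rot": [[0,0,8.4],[0,0,8.4],[0,0,8.4],[0,0,8.4],[0,0,8.4],[0,0,8.4],[0,0,8.4],[0,0,0],[0,0,0],[0,0,0],[0,0,0],[0,0,0],[0,0,0],[0,0,0],[0,0,0],[0,0,0],[0,0,0],[0,0,0]], "jaw": [100,100,100,100,100,100,100,100,100,100,100,100,100,100,100,100,100,100]}}

```text
time: 25.45
tool_pos: [446.1, 310.0, 147.1]
tcp_rot: [176.6, 1.5, -56.4]
ft_force: [-0.0, -0.8, -0.6]
finger_gap: 85.4
```

Run:
```python
from h import *
go(446.5,345,70,-54.9)
```

```text
t 25.4 at [446.1 310.  147.1] rot [176.6   1.5 -56.4] gap 85.4 F [-0.  -0.8 -0.6] j [29.  5. 97.  1. 82. 85.]
rotvec [ 3.4  1.6 -1.4] tool-shift now [-26.8 -24.3  76.5] after turn [-28.4 -20.4  77.1] dist 85.0
```

>>> {"api": "jog_arm", "payload": {"offset": [[-9,-7,0],[-9,-6,15],[-9,-6,20],[0,0,20],[0,0,10],[0,0,0],[0,0,0]], "delta_rot": [[3.4,1.6,-1.4],[0,0,0],[0,0,0],[0,0,0],[0,0,0],[0,0,0],[0,0,0]], "jaw": [100,100,100,100,100,100,100]}}

```text
time: 26.15
tool_pos: [448.5, 335.4, 74.0]
tcp_rot: [179.6, -0.2, -55.3]
ft_force: [0.1, -0.5, 0.6]
finger_gap: 85.1
```

Run:
```python
from h import *
go(446.5,345,30,-54.9)
```

```text
t 26.1 at [448.5 335.4  74. ] rot [179.6  -0.2 -55.3] gap 85.1 F [ 0.1 -0.5  0.6] j [ 32.   9. 100.  -0.  71.  87.]
rotvec [ 0.4 -0.2 -0.4] tool-shift now [-9.2 -4.1 44. ] after turn [-9.  -3.9 44. ] dist 45.0
```

>>> {"api": "jog_arm", "payload": {"offset": [[-9,-4,10],[0,0,15],[0,0,12],[0,0,5],[0,0,0],[0,0,0]], "delta_rot": [[0.4,0,-0.4],[0,0,0],[0,0,0],[0,0,0],[0,0,0],[0,0,0]], "jaw": [100,100,100,100,100,100]}}

```text
time: 26.75
tool_pos: [448.0, 345.8, 30.1]
tcp_rot: [-179.8, -0.2, -54.9]
ft_force: [0.2, 0.8, -0.5]
finger_gap: 85.4
```

Run:
```python
from h import *
go(446.5,345,5,-54.9)
```

```text
t 26.8 at [448.  345.8  30.1] rot [-179.8   -0.2  -54.9] gap 85.4 F [ 0.2  0.8 -0.5] j [ 33.  13. 101.  -0.  66.  88.]
rotvec [-0.2 -0.2 -0. ] tool-shift now [-0.3  1.8 25.1] after turn [-0.2  1.7 25.1] dist 25.0
```

>>> {"api": "jog_arm", "payload": {"offset": [[0,1,12],[0,0,9],[0,0,3],[0,0,0],[0,0,0],[0,0,0],[0,0,0],[0,0,0],[0,0,0]], "delta_rot": [[0,0,0],[0,0,0],[0,0,0],[0,0,0],[0,0,0],[0,0,0],[0,0,0],[0,0,0],[0,0,0]], "jaw": [100,100,100,60,0,0,0,0,0], "newtons": 60}}

```text
time: 27.65
tool_pos: [448.5, 345.8, 5.7]
tcp_rot: [-179.6, -0.2, -54.9]
ft_force: [0.1, -0.5, -2.0]
finger_gap: 12.0
```

>>> {"api": "jog_arm", "payload": {"offset": [[0,0,-15],[0,0,-30],[0,0,-40],[0,0,-40],[0,0,-35],[0,0,0],[0,0,0],[0,0,0],[0,0,0],[0,0,0],[0,0,0],[0,0,0],[0,0,0]], "delta_rot": [[0,0,0],[0,0,0],[0,0,0],[0,0,0],[0,0,0],[0,0,-8.4],[0,0,-8.4],[0,0,-8.4],[0,0,-8.4],[0,0,-8.4],[0,0,-8.4],[0,0,-8.4],[0,0,0]], "jaw": [0,0,0,0,0,0,0,0,0,0,0,0,0]}}

```text
time: 28.95
tool_pos: [446.7, 345.7, 186.9]
tcp_rot: [-179.8, -0.8, 5.4]
ft_force: [-0.1, 0.6, -0.7]
finger_gap: 12.3
```

Run:
```python
from h import *
go(612,14.5,190,4.4)
```

```text
t 28.9 at [446.7 345.7 186.9] rot [-179.8   -0.8    5.4] gap 12.3 F [-0.1  0.6 -0.7] j [33.  3. 95. -0. 81. 27.]
rotvec [-0.2 -0.8  1. ] tool-shift now [133.5 345.2  -2.5] after turn [139.4 342.9  -3.1] dist 370.0
```

>>> {"api": "jog_arm", "payload": {"offset": [[15,37,-1],[15,37,-1],[15,37,-1],[15,37,-1],[15,37,-1],[15,37,-1],[15,37,-1],[15,37,-1],[15,30,-1],[0,0,0],[0,0,0],[0,0,0]], "delta_rot": [[0,-0.8,1],[0,0,0],[0,0,0],[0,0,0],[0,0,0],[0,0,0],[0,0,0],[0,0,0],[0,0,0],[0,0,0],[0,0,0],[0,0,0]], "jaw": [0,0,0,0,0,0,0,0,0,0,0,0]}}

```text
time: 30.15
tool_pos: [605.6, 17.2, 203.5]
tcp_rot: [-179.7, -0.3, 1.3]
ft_force: [-0.2, -0.4, -0.6]
finger_gap: 12.4
```

Run:
```python
from h import *
go(612,14.5,75,4.4)
```

```text
t 30.1 at [605.6  17.2 203.5] rot [-179.7   -0.3    1.3] gap 12.4 F [-0.2 -0.4 -0.6] j [-3.  9. 87.  0. 84. -5.]
rotvec [-0.3 -0.3 -3.1] tool-shift now [  5.6   3.6 128.5] after turn [  6.2   3.2 128.5] dist 129.0
```

>>> {"api": "jog_arm", "payload": {"offset": [[3,2,10],[2,1,25],[0,0,30],[0,0,30],[0,0,15],[0,0,5],[0,0,0],[0,0,0]], "delta_rot": [[-0.3,-0.3,-3.1],[0,0,0],[0,0,0],[0,0,0],[0,0,0],[0,0,0],[0,0,0],[0,0,0]], "jaw": [0,0,0,0,0,0,0,0]}}

```text
time: 30.95
tool_pos: [611.1, 23.4, 90.4]
tcp_rot: [-179.9, -0.4, 4.6]
ft_force: [1.3, 0.3, -0.1]
finger_gap: 12.3
```

Run:
```python
from h import *
go(612,14.5,17,4.4)
snap("side","7")
crop("side","7",(280,190),80,"pics/cs7.png",5)
```

```text
t 30.9 at [611.1  23.4  90.4] rot [-179.9   -0.4    4.6] gap 12.3 F [ 1.3  0.3 -0.1] j [-3. 15. 92.  0. 73. -7.]
rotvec [-0.1 -0.4  0.2] tool-shift now [-0.3  9.  73.4] after turn [ 0.2  8.9 73.4] dist 74.0
```

View pics/cs7.png

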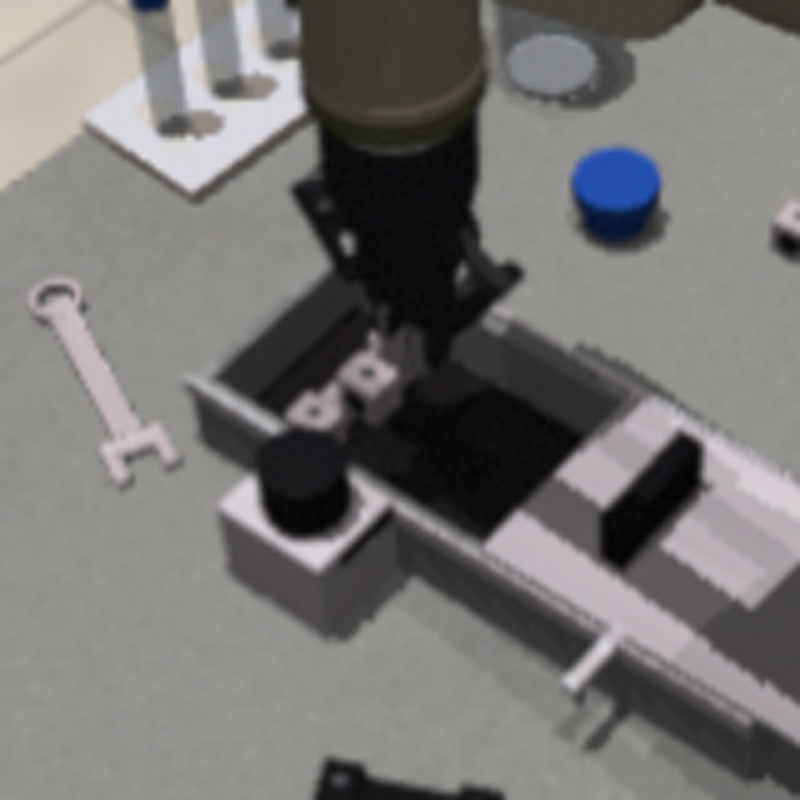

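>>> {"api": "jog_arm", "payload": {"offset": [[0,8,5],[0,0,15],[0,0,15],[0,0,15],[0,0,10],[0,0,6],[0,0,0],[0,0,0]], "delta_rot": [[0,-0.4,0.2],[0,0,0],[0,0,0],[0,0,0],[0,0,0],[0,0,0],[0,0,0],[0,0,0]], "jaw": [0,0,0,0,0,0,0,0]}}

```text
time: 31.8
tool_pos: [613.2, 14.0, 20.2]
tcp_rot: [-180.0, -0.1, 4.3]
ft_force: [0.1, -0.2, -1.2]
finger_gap: 12.1
```

Run:
```python
from h import *
go(612,14.5,17,4.4)
```

```text
t 31.8 at [613.2  14.   20.2] rot [-1.8e+02 -1.0e-01  4.3e+00] gap 12.1 F [ 0.1 -0.2 -1.2] j [-4. 20. 93.  0. 66. -8.]
rotvec [-0.  -0.1 -0.1] tool-shift now [-1.1 -0.6  3.2] after turn [-1.1 -0.6  3.2] dist 3.0
```

>>> {"api": "jog_arm", "payload": {"offset": [[0,0,3],[0,0,1],[0,0,0],[0,0,0],[0,0,0],[0,0,0],[0,0,-15],[0,0,-30],[0,0,-40],[0,0,-40],[0,0,-35],[0,0,0]], "delta_rot": [[0,0,0],[0,0,0],[0,0,0],[0,0,0],[0,0,0],[0,0,0],[0,0,0],[0,0,0],[0,0,0],[0,0,0],[0,0,0],[0,0,0]], "jaw": [0,0,0,40,40,40,40,40,40,100,100,100]}}

```text
time: 33.0
tool_pos: [613.9, 14.0, 190.3]
tcp_rot: [180.0, -0.4, 4.4]
ft_force: [0.5, 0.2, 0.2]
finger_gap: 76.2
```

Run:
```python
from h import *
snap("side","8");snap("top","8")
crop("side","8",(280,190),80,"pics/cs8.png",5)
print(coup("top","8",(416,198)));print(coup("side","8",(366,146)))
go(563.5,-273,190,8.5)
```

```text
{'px': array([415.8, 198. ]), 'n': 212, 'mid': array([ 564.7, -274.7]), 'mean': array([ 564.7, -274.3]), 'size': array([25.1, 92.6]), 'yaw': -81.6}
{'px': array([364.8, 148.7]), 'n': 218, 'mid': array([ 561.9, -269. ]), 'mean': array([ 562.1, -267.9]), 'size': array([ 31.2, 103.2]), 'yaw': 98.9}
t 33.1 at [611.7  14.2 184.9] rot [-180.    -0.     4.4] gap 85.5 F [-0.   0.4  0.7] j [-4. 11. 87.  0. 83. -8.]
rotvec [-0.  -0.  -4.1] tool-shift now [-69.8 282.7  -5.3] after turn [-90.1 276.9  -5.1] dist 291.0
```

View pics/cs8.png

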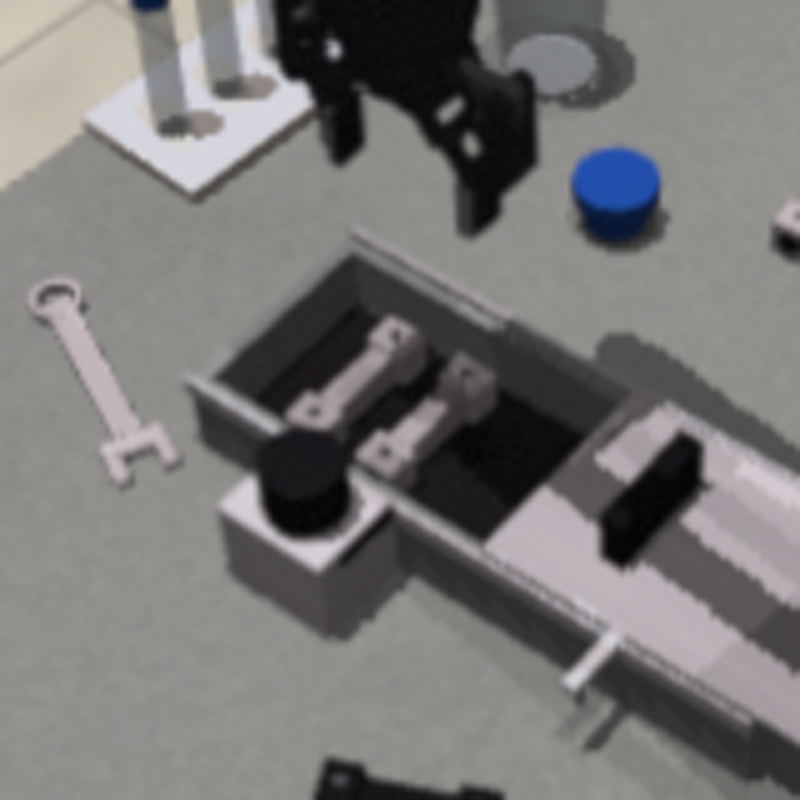

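The crop shows both couplings flat and separate in the well. Next is the third.

>>> {"api": "jog_arm", "payload": {"offset": [[-11,36,0],[-11,36,0],[-11,36,0],[-11,36,0],[-11,36,0],[-11,36,0],[-11,36,0],[0,0,0],[0,0,0]], "delta_rot": [[0,0,-4.1],[0,0,0],[0,0,0],[0,0,0],[0,0,0],[0,0,0],[0,0,0],[0,0,0],[0,0,0]], "jaw": [100,100,100,100,100,100,100,100,100]}}

```text
time: 34.0
tool_pos: [560.5, -251.1, 170.3]
tcp_rot: [-179.3, 1.1, 8.8]
ft_force: [0.9, 0.1, -0.1]
finger_gap: 85.4
```

Run:
```python
from h import *
go(564.5,-274,75,8.5)
```

```text
t 34.0 at [ 560.5 -251.1  170.3] rot [-179.3    1.1    8.8] gap 85.4 F [ 0.9  0.1 -0.1] j [-29.  13.  86.  -0.  83. -38.]
rotvec [-0.7  1.1  0.3] tool-shift now [ 2.2 24.4 94.9] after turn [ 0.6 23.2 95.3] dist 98.0
```

>>> {"api": "jog_arm", "payload": {"offset": [[0,8,10],[0,8,20],[0,7,25],[0,0,20],[0,0,10],[0,0,0],[0,0,0]], "delta_rot": [[-0.7,1.1,0.3],[0,0,0],[0,0,0],[0,0,0],[0,0,0],[0,0,0],[0,0,0]], "jaw": [100,100,100,100,100,100,100]}}

```text
time: 34.7
tool_pos: [562.9, -265.7, 78.4]
tcp_rot: [-179.6, 0.2, 8.8]
ft_force: [1.3, 0.8, 1.4]
finger_gap: 85.3
```

Run:
```python
from h import *
go(564.5,-274,30,8.5)
```

```text
t 34.7 at [ 562.9 -265.7   78.4] rot [-179.6    0.2    8.8] gap 85.3 F [1.3 0.8 1.4] j [-30.  18.  90.   0.  73. -39.]
rotvec [-0.4  0.2  0.3] tool-shift now [ 0.5  8.7 48.3] after turn [ 0.3  8.4 48.4] dist 49.0
```

>>> {"api": "jog_arm", "payload": {"offset": [[0,8,10],[0,0,17],[0,0,14],[0,0,6],[0,0,0],[0,0,0]], "delta_rot": [[-0.4,0.2,0.3],[0,0,0],[0,0,0],[0,0,0],[0,0,0],[0,0,0]], "jaw": [100,100,100,100,100,100]}}

```text
time: 35.3
tool_pos: [565.7, -274.5, 29.5]
tcp_rot: [179.8, -0.1, 8.5]
ft_force: [1.1, -0.3, -0.1]
finger_gap: 85.1
```

Run:
```python
from h import *
go(564.5,-274,5,8.5)
```

```text
t 35.3 at [ 565.7 -274.5   29.5] rot [ 1.798e+02 -1.000e-01  8.500e+00] gap 85.1 F [ 1.1 -0.3 -0.1] j [-31.  22.  91.  -0.  68. -39.]
rotvec [ 0.2 -0.1  0. ] tool-shift now [-1.2 -0.7 24.5] after turn [-1.1 -0.7 24.5] dist 25.0
```

>>> {"api": "jog_arm", "payload": {"offset": [[-1,-1,12],[0,0,9],[0,0,3],[0,0,0],[0,0,0],[0,0,0],[0,0,0],[0,0,0],[0,0,0]], "delta_rot": [[0,0,0],[0,0,0],[0,0,0],[0,0,0],[0,0,0],[0,0,0],[0,0,0],[0,0,0],[0,0,0]], "jaw": [100,100,100,60,0,0,0,0,0], "newtons": 60}}

```text
time: 36.2
tool_pos: [565.9, -274.4, 5.4]
tcp_rot: [179.7, -0.3, 8.5]
ft_force: [-0.1, 0.6, -0.6]
finger_gap: 12.7
```

>>> {"api": "jog_arm", "payload": {"offset": [[0,0,-15],[0,0,-30],[0,0,-40],[0,0,-40],[0,0,-35],[0,0,0],[0,0,0]], "delta_rot": [[0,0,0],[0,0,0],[0,0,0],[0,0,0],[0,0,0],[0,0,4.1],[0,0,0]], "jaw": [0,0,0,0,0,0,0]}}

```text
time: 36.9
tool_pos: [563.5, -272.8, 176.3]
tcp_rot: [179.8, -0.2, 4.4]
ft_force: [-0.3, 0.4, -2.1]
finger_gap: 12.6
```

Run:
```python
from h import *
go(564.5,11,190,4.4)
```

```text
t 36.9 at [ 563.5 -272.8  176.3] rot [179.8  -0.2   4.4] gap 12.6 F [-0.3  0.4 -2.1] j [-30.  13.  85.  -0.  82. -35.]
rotvec [ 0.2 -0.2 -0. ] tool-shift now [  22.6 -282.8  -14.7] after turn [  22.8 -282.9  -13.7] dist 284.0
```

>>> {"api": "jog_arm", "payload": {"offset": [[3,-36,-2],[3,-36,-2],[3,-36,-2],[3,-36,-2],[3,-36,-2],[3,-36,-2],[3,-36,-2],[0,0,0],[0,0,0],[0,0,0]], "delta_rot": [[0,0,0],[0,0,0],[0,0,0],[0,0,0],[0,0,0],[0,0,0],[0,0,0],[0,0,0],[0,0,0],[0,0,0]], "jaw": [0,0,0,0,0,0,0,0,0,0]}}

```text
time: 37.9
tool_pos: [559.7, -11.4, 188.5]
tcp_rot: [179.8, 0.1, 5.3]
ft_force: [-0.0, -0.3, -2.2]
finger_gap: 12.7
```

Run:
```python
from h import *
go(564.5,11,90,4.4)
```

```text
t 37.9 at [559.7 -11.4 188.5] rot [1.798e+02 1.000e-01 5.300e+00] gap 12.7 F [-0.  -0.3 -2.2] j [ -6.   3.  95.  -0.  83. -12.]
rotvec [0.2 0.1 0.9] tool-shift now [  7.  -22.1  98.4] after turn [  6.5 -21.9  98.5] dist 101.0
```

>>> {"api": "jog_arm", "payload": {"offset": [[2,-8,5],[2,-7,15],[2,-6,25],[0,0,25],[0,0,15],[0,0,5],[0,0,0],[0,0,0]], "delta_rot": [[0,0,0.9],[0,0,0],[0,0,0],[0,0,0],[0,0,0],[0,0,0],[0,0,0],[0,0,0]], "jaw": [0,0,0,0,0,0,0,0]}}

```text
time: 38.7
tool_pos: [562.5, 8.0, 88.7]
tcp_rot: [179.8, 0.4, 4.0]
ft_force: [-0.7, -0.1, -1.8]
finger_gap: 12.1
```

Run:
```python
from h import *
go(564.5,11,17,4.4)
snap("side","9")
crop("side","9",(290,190),80,"pics/cs9.png",5)
```

```text
t 38.7 at [562.5   8.   88.7] rot [179.8   0.4   4. ] gap 12.1 F [-0.7 -0.1 -1.8] j [-4.  9. 99. -0. 72. -8.]
rotvec [ 0.2  0.4 -0.4] tool-shift now [ 2.7 -3.  71.6] after turn [ 2.2 -2.8 71.7] dist 72.0
```

View pics/cs9.png

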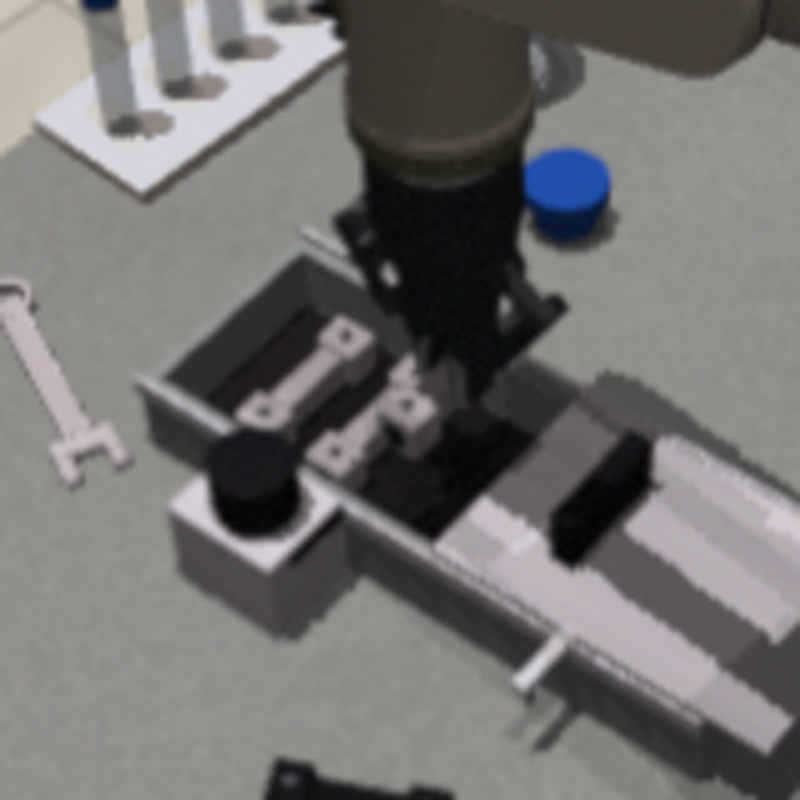

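>>> {"api": "jog_arm", "payload": {"offset": [[2,-2,5],[0,0,14],[0,0,15],[0,0,15],[0,0,10],[0,0,6],[0,0,0],[0,0,0]], "delta_rot": [[0,0.4,-0.4],[0,0,0],[0,0,0],[0,0,0],[0,0,0],[0,0,0],[0,0,0],[0,0,0]], "jaw": [0,0,0,0,0,0,0,0]}}

```text
time: 39.55
tool_pos: [565.8, 10.0, 19.2]
tcp_rot: [179.8, -0.2, 4.4]
ft_force: [0.8, 0.3, -1.0]
finger_gap: 12.3
```

Run:
```python
from h import *
go(564.5,11,16,4.4)
```

```text
t 39.5 at [565.8  10.   19.2] rot [179.8  -0.2   4.4] gap 12.3 F [ 0.8  0.3 -1. ] j [ -4.  14. 102.  -0.  64.  -8.]
rotvec [ 0.2 -0.2 -0. ] tool-shift now [-1.2 -1.2  3.2] after turn [-1.2 -1.1  3.2] dist 4.0
```

>>> {"api": "jog_arm", "payload": {"offset": [[0,0,2],[0,0,1],[0,0,0],[0,0,0],[0,0,0],[0,0,0],[0,0,-15],[0,0,-30],[0,0,-40],[0,0,-40],[0,0,-35],[0,0,0]], "delta_rot": [[0,0,0],[0,0,0],[0,0,0],[0,0,0],[0,0,0],[0,0,0],[0,0,0],[0,0,0],[0,0,0],[0,0,0],[0,0,0],[0,0,0]], "jaw": [0,0,0,40,40,40,40,40,40,100,100,100]}}

```text
time: 40.75
tool_pos: [566.1, 10.4, 190.2]
tcp_rot: [179.8, -0.6, 4.4]
ft_force: [1.1, 0.1, 0.5]
finger_gap: 76.2
```

Run:
```python
from h import *
snap("side","10");snap("top","10")
crop("side","10",(290,190),80,"pics/cs10.png",5)
p,d=load("side","10");C=cloud("side",d)
print("bar z 95 etc"); 
go(466,5,130,4.4)
```

```text
bar z 95 etc
t 40.9 at [563.8  10.5 185.1] rot [179.8  -0.2   4.4] gap 85.4 F [-0.5  0.1 -1.3] j [-4.  3. 95. -0. 82. -8.]
rotvec [ 0.2 -0.2 -0. ] tool-shift now [-98.1  -2.2  54.7] after turn [-98.   -2.1  55.1] dist 112.0
```

View pics/cs10.png

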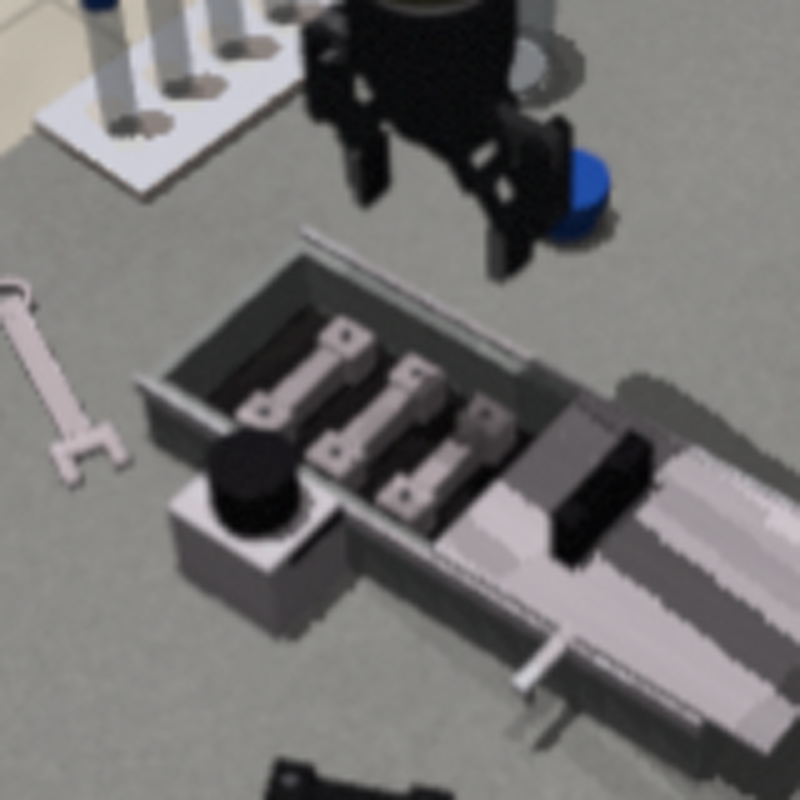

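View pics/side10.png

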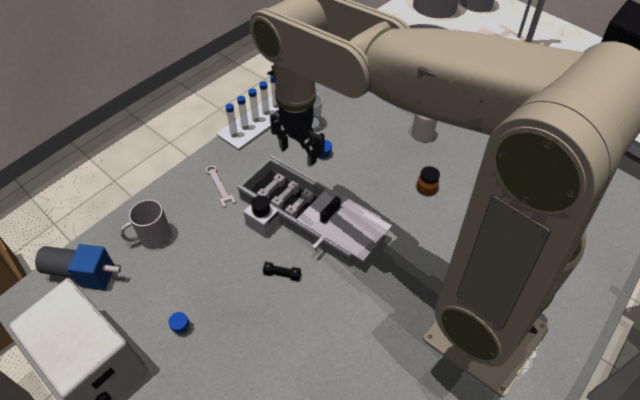

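View pics/top10.png

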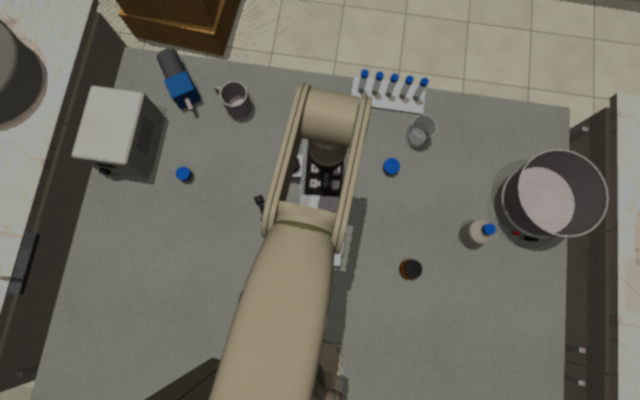

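All three couplings lie in the well (crop (305,375), (375,410), (450,455)). Neither view shows any steel coupling left on the bench. I'll shut the cover now.

>>> {"api": "jog_arm", "payload": {"offset": [[-30,-1,0],[-30,-1,0],[-30,0,10],[-8,0,20],[0,0,10],[0,0,0],[0,0,0]], "delta_rot": [[0,0,0],[0,0,0],[0,0,0],[0,0,0],[0,0,0],[0,0,0],[0,0,0]], "jaw": [100,100,100,100,100,100,100]}}

```text
time: 41.55
tool_pos: [457.5, 5.3, 135.7]
tcp_rot: [180.0, 0.6, 4.4]
ft_force: [-0.4, 0.9, -0.0]
finger_gap: 85.4
```

Run:
```python
from h import *
go(465,5,100,4.4)
```

```text
t 41.5 at [457.5   5.3 135.7] rot [180.    0.6   4.4] gap 85.4 F [-0.4  0.9 -0. ] j [ -6. -11. 113.  -0.  78. -10.]
rotvec [ 0.   0.6 -0. ] tool-shift now [ 7.8  0.8 35.6] after turn [ 7.4  0.8 35.7] dist 36.0
```

>>> {"api": "jog_arm", "payload": {"offset": [[7,0,10],[0,0,15],[0,0,8],[0,0,0],[0,0,0]], "delta_rot": [[0,0.6,0],[0,0,0],[0,0,0],[0,0,0],[0,0,0]], "jaw": [100,100,100,100,100]}}

```text
time: 42.05
tool_pos: [468.8, 5.8, 104.6]
tcp_rot: [180.0, -0.2, 4.4]
ft_force: [0.1, 0.1, 0.4]
finger_gap: 85.5
```

Run:
```python
from h import *
go(465,5,70,4.4)
```

```text
t 42.0 at [468.8   5.8 104.6] rot [180.   -0.2   4.4] gap 85.5 F [0.1 0.1 0.4] j [ -6.  -8. 114.  -0.  74. -10.]
rotvec [ 0.  -0.2  0. ] tool-shift now [-4.   0.4 34.6] after turn [-3.9  0.5 34.6] dist 35.0
```

>>> {"api": "jog_arm", "payload": {"offset": [[-3,0,10],[0,0,12],[0,0,8],[0,0,3],[0,0,0],[0,0,0],[0,0,0],[0,0,0],[0,0,0],[0,0,0]], "delta_rot": [[0,0,0],[0,0,0],[0,0,0],[0,0,0],[0,0,0],[0,0,0],[0,0,0],[0,0,0],[0,0,0],[0,0,0]], "jaw": [100,100,100,100,60,10,10,10,10,10], "newtons": 30}}

```text
time: 43.05
tool_pos: [466.9, 5.4, 70.6]
tcp_rot: [179.9, -0.3, 4.4]
ft_force: [1.2, -0.5, -4.3]
finger_gap: 15.5
```

>>> {"api": "jog_arm", "payload": {"offset": [[8,0,0],[15,0,0],[15,0,0],[15,0,0],[15,0,0],[15,0,0],[15,0,0],[15,0,0],[15,0,0],[15,0,0],[12,0,0]], "delta_rot": [[0,0,0],[0,0,0],[0,0,0],[0,0,0],[0,0,0],[0,0,0],[0,0,0],[0,0,0],[0,0,0],[0,0,0],[0,0,0]], "jaw": [10,10,10,10,10,10,10,10,10,10,10]}}

```text
time: 44.15
tool_pos: [629.3, 17.8, 70.6]
tcp_rot: [179.9, -0.1, 4.4]
ft_force: [-1.5, -0.2, 3.4]
finger_gap: 15.2
```

>>> {"api": "jog_arm", "payload": {"offset": [[8,0,0],[8,0,0],[5,0,0],[4,0,0],[4,0,0],[4,0,0]], "delta_rot": [[0,0,0],[0,0,0],[0,0,0],[0,0,0],[0,0,0],[0,0,0]], "jaw": [10,10,10,10,10,10]}}

```text
time: 44.75
tool_pos: [657.6, 20.0, 70.2]
tcp_rot: [179.9, 1.0, 4.4]
ft_force: [-30.7, -2.9, 22.4]
finger_gap: 15.5
```

>>> {"api": "jog_arm", "payload": {"offset": [[-1,0,0],[0,0,0],[0,0,0],[0,0,0],[0,0,-20],[0,0,-40],[0,0,-45],[0,0,-45],[-40,0,0],[-40,0,0],[-40,0,0],[-40,0,0],[-40,0,0],[0,0,0],[0,0,0]], "delta_rot": [[0,0,0],[0,0,0],[0,0,0],[0,0,0],[0,0,0],[0,0,0],[0,0,0],[0,0,0],[0,0,0],[0,0,0],[0,0,0],[0,0,0],[0,0,0],[0,0,0],[0,0,0]], "jaw": [10,60,100,100,100,100,100,100,100,100,100,100,100,100,100]}}

```text
time: 46.25
tool_pos: [455.3, 4.8, 228.0]
tcp_rot: [179.9, 0.6, 4.4]
ft_force: [0.3, 0.4, 0.1]
finger_gap: 85.1
```

Run:
```python
from h import *
p,d=snap("side","11");snap("top","11")
crop("side","11",(290,190),80,"pics/cs11.png",5)
p0,d0=load("side","0")
for n,D in((p0,0),(p,1)):
    g=n.astype(int); m=(g.max(2)<60); m[:160]=0;m[190:]=0;m[:,:250]=0;m[:,285:]=0
    k,l,s,c=cv2.connectedComponentsWithStats(m.astype(np.uint8)); i=1+np.argmax(s[1:,4]); print(c[i],s[i])
go(500,0,200)
```

```text
[270.63953488 175.27131783] [261 163  20  25 258]
[271.0233463  175.43190661] [261 164  21  24 257]
t 46.4 at [455.9   4.8 227.9] rot [179.9   0.7   4.4] gap 85.6 F [ 0.7  1.  -0.4] j [ -6. -15. 107.  -0.  88. -10.]
rotvec [0.1 0.7 0. ] tool-shift now [43.9  8.2 27.4] after turn [43.6  8.2 27.9] dist 52.0
```

View pics/cs11.png

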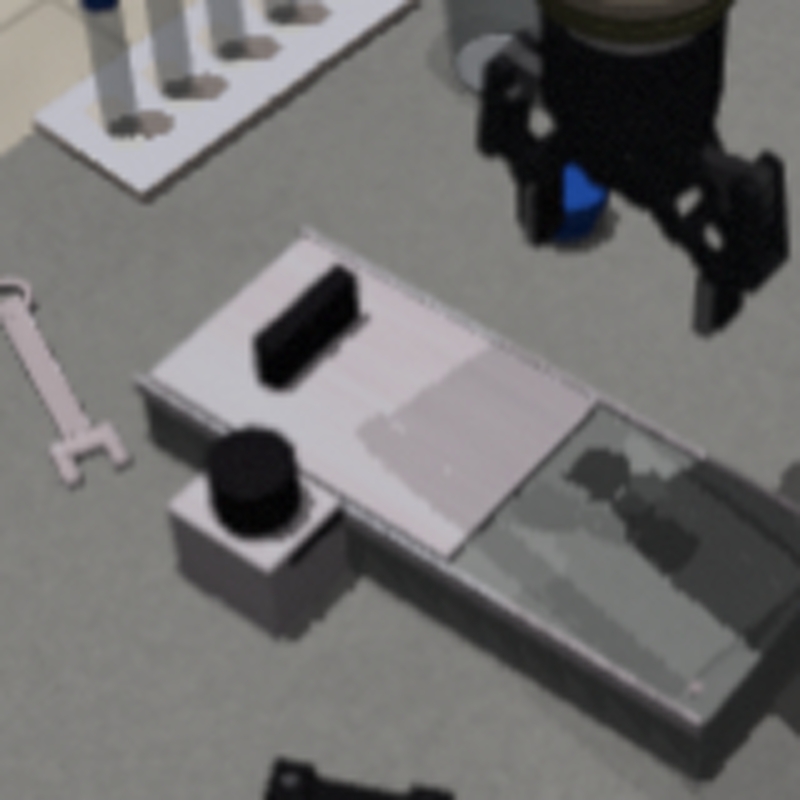

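The cover is shut. The bar is back within 0.4 px of where it started, about 1 mm, and the arm is clear.

Run:
```python
from bench import r
print(r.hand_in())
```

```text
the job is handed in; nothing more can be done
None
```

I put all three steel couplings I could find in the well and shut the cover, then handed the job in at about 46 s of robot time.

- **Catch:** The first pull moved the cover only 3 mm, so the catch was holding it. I turned the knob about 77° and the cover then slid fully open to its stop.
- **Couplings:** Neither camera showed a fourth, including in the area the arm hid at the start. One was shifted about 5 cm during the run, so I measured it again before picking it up. A picture before closing showed all three flat and apart in the well.
- **Last checks:** The cover met its stop when closing. Its grip bar is within 0.4 pixel (about 1 mm) of where it started, and the arm was clear, with the wrist force at noise level. I did not touch the black look-alike or any of the bystanders.
- **Disagreements:** The side and top views put the couplings up to about 5 mm apart, because the side view includes their visible sides. The knob gripped about 5 mm in x from where I measured it. Neither affected the job.

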